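# Close the bench pressure filter evenly

## Task

Draw the lid out from under the low shelf by its lug, let go of it on the bench, then take it by its handle and set it on the filter housing with the lug between the two pins of the fork. Then tighten the four lever clamps evenly, in star order (one, then its opposite, then the other two): first press each lever about half-way down, and only when all four stand there press each fully down, so that the lid is clamped level. Leave the things standing around undisturbed.

Things in the scene. Friction and masses are not known exactly. Their poses are not given: they have to be found in the camera images.
- lid_mid (a point): Loose aluminium lid, 0.45 kg: disc 136 mm across, 10 mm thick; under it a spigot 96 mm across, 10 mm tall, tapering to 76 mm at the foot it stands on; a grey handle on top, a lug at its edge. Point: centre of the disc, 15 mm above the spigot's foot. z up, lug towards -x. Starts on the bench mostly under the shelf, lug and some rim showing in front; slides flat over the bench
- lid_handle (a point): Centre, half-way up, of the lid's handle: upright grey bar mid-disc, 60 mm long (lid's x), 14 mm thick (y), 40 mm tall; 25 mm above lid_mid. Taken from above across its thickness. Out of reach under the shelf until the lid is drawn out
- lid_lug (a point): Centre of the lid's lug, 94 mm from the lid's centre: upright aluminium fin 32 mm long (lid's x, radial), 12 mm thick (y), 40 mm tall, its foot level with the disc's underside (10 mm above the bench as the lid stands), joined to the rim by a tongue as thick as itself and 10 mm tall. Can be pinched from above across its thickness
- shelf: Low wooden shelf, fixed, 220 mm wide (y), open front facing its -x. Board 75 to 87 mm above the bench, from x = +75 to +200 mm in its frame; side walls at y = +-104 mm. Origin on the bench 75 mm in front of the board. The lid starts with its centre near x = +100 mm; drawn 90 mm along the shelf's -x, its handle stands clear in front. A beaker and a cup stand on the board
- filter_seat (a point): Steel filter housing, fixed: round pot 156 mm across, rim 70 mm above the bench, mouth 102 mm across for the lid's spigot. Point: on its axis, 76 mm above the bench, where lid_mid lies once clamped fully home. Set on loosely, the lid rests on four springy pads 3 mm higher; the clamps press it down those 3 mm (about 5 N each). Fork towards its -x; z up
- filter_fork (a point): Mid-point of the housing's fork, 94 mm from the axis: two upright pins of 10 mm diameter with tapered tips, 29 mm apart centre to centre (19 mm free), tips 100 mm above the bench. The lid's lug stands between them when the lid is on
- beaker: Glass beaker, 68 mm across, 85 mm tall, on the shelf board; origin at its foot. A bystander
- cup: White paper cup, 64 mm across, 75 mm tall, on the shelf board; origin at its foot. A bystander
- jar: Brown glass jar, 60 mm across, 110 mm tall; origin at its foot. A bystander
- clamp_a_push (a point): Clamp A: steel and grey lever, 82 mm long, 12 to 16 mm wide, pivot 90 mm up, 100 mm from the pot's axis, 25 degrees counter-clockwise from the housing's x; A opposite C, B opposite D. Fixed point 30 mm from the pivot along its y (tangent, the way the lever points), 94.5 mm up: the lever's upper face when fully down. Press straight down here with shut fingers
- clamp_a (a joint): Lever, rad: 0 loose (standing up 0.85 rad from level), growing as pressed down to 0.85 fully home at a stop (level); 0.42 is half-way. Its upper face d mm out from the pivot is about d x tan(0.85 - value) above the push point; the shut fingers touch it with their outer edge. Stays where left; 5 to 10 N at the push point moves it. A steel finger swings in over the lid's rim and down with it
- clamp_b_push (a point): Clamp B: steel and grey lever, 82 mm long, 12 to 16 mm wide, pivot 90 mm up, 100 mm from the pot's axis, 115 degrees counter-clockwise from the housing's x; A opposite C, B opposite D. Fixed point 30 mm from the pivot along its y (tangent, the way the lever points), 94.5 mm up: the lever's upper face when fully down. Press straight down here with shut fingers
- clamp_b (a joint): Lever, rad: 0 loose (standing up 0.85 rad from level), growing as pressed down to 0.85 fully home at a stop (level); 0.42 is half-way. Its upper face d mm out from the pivot is about d x tan(0.85 - value) above the push point; the shut fingers touch it with their outer edge. Stays where left; 5 to 10 N at the push point moves it. A steel finger swings in over the lid's rim and down with it
- clamp_c_push (a point): Clamp C: steel and grey lever, 82 mm long, 12 to 16 mm wide, pivot 90 mm up, 100 mm from the pot's axis, 205 degrees counter-clockwise from the housing's x; A opposite C, B opposite D. Fixed point 30 mm from the pivot along its y (tangent, the way the lever points), 94.5 mm up: the lever's upper face when fully down. Press straight down here with shut fingers
- clamp_c (a joint): Lever, rad: 0 loose (standing up 0.85 rad from level), growing as pressed down to 0.85 fully home at a stop (level); 0.42 is half-way. Its upper face d mm out from the pivot is about d x tan(0.85 - value) above the push point; the shut fingers touch it with their outer edge. Stays where left; 5 to 10 N at the push point moves it. A steel finger swings in over the lid's rim and down with it
- clamp_d_push (a point): Clamp D: steel and grey lever, 82 mm long, 12 to 16 mm wide, pivot 90 mm up, 100 mm from the pot's axis, 295 degrees counter-clockwise from the housing's x; A opposite C, B opposite D. Fixed point 30 mm from the pivot along its y (tangent, the way the lever points), 94.5 mm up: the lever's upper face when fully down. Press straight down here with shut fingers
- clamp_d (a joint): Lever, rad: 0 loose (standing up 0.85 rad from level), growing as pressed down to 0.85 fully home at a stop (level); 0.42 is half-way. Its upper face d mm out from the pivot is about d x tan(0.85 - value) above the push point; the shut fingers touch it with their outer edge. Stays where left; 5 to 10 N at the push point moves it. A steel finger swings in over the lid's rim and down with it
Not all that is in view belongs to the job. Of the things shaped like the part that bears lid_mid, the aluminium one is meant.

How it is judged:
By the outcome, as a careful person would: the job done as asked, in the order asked, and still so for the second after the job is handed in, with the robot touching nothing.
It also fails if it takes over 72 s, if anything falls off the work surface, if the arm or the gripper's body presses on something with over 40 N, if the wrist force passes 120 N, or if a joint passes its speed limit or range.

## Robot

A 6-joint arm with a two-finger parallel gripper is mounted at the origin on the work surface. World frame = base frame: x ahead of the robot, y to its left, z up, the work surface at z = 0. Lengths are in m, angles in rad, forces in N, time in s.
With the tool pointing down it reaches from about 0.35 to 0.775 m from the base axis. Payload 5.5 kg.
Tool frame: the origin (TCP) lies between the finger pads; the fingertips stand 11 mm ahead of it and the grasp point (between the pads) lies 8 mm behind it (tips_ahead is the distance from the TCP to the fingertips, in m); z points along the fingers, y is the line along which they close (so a half turn about z gives the same grasp; the last joint's range is limited). The gripper opens to 85 mm and grips with 20 to 120 N. Pads are 22 mm wide; open, the fingers measure 114 mm over their backs; the gripper's body (76 mm by 85 mm) begins 54 mm behind the grasp point. The pads swing forward as they close: fully open they stand 13 mm farther back than shut.
Start: joints at [-0.14, 0.313, 0.046, 1.304, 0, 1.431], TCP at [0.575, -0, 0.242] pointing down, gripper open.
Joint ranges: [-2.76, 2.76], [-0.86, 1.69], [-1.03, 1.26], [-2.2, 2.34], [-1.47, 1.5], [-3.14, 3.14]. Speed limits (rad/s): [2.57, 2.57, 3.14, 3.14, 3.14, 3.14].

## Interface

Orientations are given as a unit quaternion [w, x, y, z].
In Python, from workcell import * gives the robot as it stands. The module is installed in compiled form; this text tells all that it offers.
- The arm moves only by the tool jog_arm, never from a script. Its argument "moves" is a list of rows, each an object with "fingers": the closure, from 0 (fully open) to 1 (shut); "slide": the shift along the tool's x, y, z in mm, a list of three; "angular": the turn, a rotation vector about the tool's x, y, z in degrees, a list of three. A call has 1 to 10 rows; each row is the pose to reach, as a shift and turn from the pose commanded when the call began, along the tool's axes at that moment; what a row does not reach only later rows make up. A row lasts 1/12 s, in which the tool goes at most 41.7 mm and 7.16 degrees, less where a joint would pass 70% of its speed; a pose out of reach is approached as far as the arm can. A call with a gripper value outside its range is refused whole. The fingers move at their own pace and stop on an object; "squeeze" is the grip in N (left out, the last holds). Time passes only in rows, so rows that repeat a pose let the fingers close. It gives the time, the measured TCP pose, the force, the opening and the grip force at its end, in the units of the state.
- get_state(): the state, without advancing time (a new reading comes with each control period).
- read_camera(name): name is "scene" or "side" or "wrist"; returns a dict with "color" (384x512x3 uint8, red, green, blue), "fovy" (degrees; the focal length in pixels is half the picture's height over the tangent of half this angle, whatever the lens; pixels are square), "cx", "cy" (the principal point, pixels), "world_from_camera" (4x4, takes a point from camera to world coordinates); the wrist camera has in their place "tool_from_camera" (4x4, takes a point from camera to tool coordinates, whose origin is the TCP and whose axes are the flange's). Camera axes: x right, y down, z forward; pixel columns grow to the right and rows downward; lengths in m; the calibration is good to about 2 mm. A picture is of the moment at which its call begins: read the wrist's pose just before it. There is no depth.
- hand_in(): hands the job in; it is judged then, once.
Trained networks look in a picture, given as the dict that the camera call returned (one of the last four; its "shot" number tells which), for a name from the list of things; names that differ only in an ending like _2 or _b are one class to them, and where a whole thing is asked for, a point or a joint stands for the part that bears it (a point fixed in the world has none). Each returns a list of dicts, best first, with "p" (0 to 1); they miss things now and then, are a little off and sometimes report something else, mostly with a low value. They report only what shows in the picture. A call takes as long as a camera call. They do not tell look-alikes from the thing itself.
- look_for(target, picture): "point" ([column, row] in pixels, amid what is visible of it).
- tip_of(target, picture): "point" ([column, row] in pixels: a listed point, or the origin of a listed thing).
The state is a dict: "clock": time; "joint_pos": joint angles; "qvel": joint speeds; "tau": joint torques, N m; "tcp_pos": TCP position; "orientation": TCP orientation; "wrist_force": force on the tool from outside, world axes, zero at the start; "ft_torque": the same for the moment, N m; "finger_gap": finger opening in m; "grip_force": force on a finger pad.
Only numpy, scipy, OpenCV 4.12 (cv2) and the standard library are available. Lean on these libraries where they do the work, as an engineer would, in place of code of your own. Each camera call takes 0.05 s, during which the arm holds its last target. There are 200 camera calls.

## Working session

There is one attempt and no reset: what is moved stays moved. The work goes in short steps, Python scripts to look and compute and a tool call to move; the robot and the scene stay as the last step left them, time stands still between calls to the robot, and variables do not carry over. Pictures are saved under pics/ and viewed, at most 10 in all, crops included, and the job is handed in when it is done.

Besides the shell and the picture viewer there is one more tool, called after "Request:" as name(argument=value, ...) on one line, values as JSON. jog_arm: Moves the arm, as the interface text tells. Its arguments: {"type":"object","properties":{"moves":{"type":"array","items":{"type":"object","properties":{"fingers":{"type":"number"},"slide":{"type":"array","items":{"type":"number"}},"angular":{"type":"array","items":{"type":"number"}}}}},"squeeze":{"type":"number"}},"required":["moves"]}

```bash
mkdir -p pics; cat > h.py <<'E'
from workcell import *
import numpy as np, cv2
from scipy.spatial.transform import Rotation as R
def q2R(q): return R.from_quat([q[1],q[2],q[3],q[0]]).as_matrix()
def shot(name):
    s=get_state(); p=read_camera(name)
    if name=="wrist":
        T=np.eye(4); T[:3,:3]=q2R(s["orientation"]); T[:3,3]=s["tcp_pos"]; p["W"]=T@np.array(p["tool_from_camera"])
    else: p["W"]=np.array(p["world_from_camera"])
    return p
def f(p): return p["color"].shape[0]/2/np.tan(np.radians(p["fovy"])/2)
def onz(p,uv,z):
    d=p["W"][:3,:3]@np.array([(uv[0]-p["cx"])/f(p),(uv[1]-p["cy"])/f(p),1]); o=p["W"][:3,3]
    return o+d*(z-o[2])/d[2]
def proj(p,X):
    c=np.linalg.inv(p["W"])@np.append(X,1); return np.array([c[0]/c[2]*f(p)+p["cx"],c[1]/c[2]*f(p)+p["cy"]])
def tri(ps,uvs):
    A=np.zeros((3,3));b=np.zeros(3)
    for p,uv in zip(ps,uvs):
        d=p["W"][:3,:3]@np.array([(uv[0]-p["cx"])/f(p),(uv[1]-p["cy"])/f(p),1]); d/=np.linalg.norm(d)
        M=np.eye(3)-np.outer(d,d); A+=M;b+=M@p["W"][:3,3]
    return np.linalg.solve(A,b)
def save(p,n): cv2.imwrite("pics/"+n+".png",p["color"][:,:,::-1])
Z=dict(lid_mid=.015,lid_handle=.04,lid_lug=.03,shelf=0,filter_seat=.076,filter_fork=.1,jar=0,beaker=.087,cup=.087,clamp_a_push=.0945,clamp_b_push=.0945,clamp_c_push=.0945,clamp_d_push=.0945)
E
python3 - <<'E'
from h import *
s=get_state(); print(s["tcp_pos"],s["orientation"],s["finger_gap"])
ims=[]
for c in ["scene","side"]:
    p=shot(c); ims.append(p["color"]); print(c,p["W"][:3,3].round(3))
    for n,z in Z.items():
        for r in tip_of(n,p)[:3]:
            if r["p"]>.1: print(n,round(r["p"],2),np.round(r["point"]),onz(p,r["point"],z).round(3)[:2])
for i,n in enumerate(["scene","side"]): cv2.imwrite(f"pics/{n}.png",cv2.resize(ims[i],(800,600))[:,:,::-1])
E
```

```text
[5.74507783e-01 6.47225381e-05 2.41419273e-01] [-7.20474869e-04  7.07099245e-01  7.07113736e-01 -5.50252555e-04] 0.08572592354659643
scene [1.312 0.626 0.902]
lid_mid 0.91 [256. 159.] [ 0.305 -0.171]
lid_mid 0.86 [125. 169.] [ 0.673 -0.526]
lid_mid 0.66 [187. 160.] [ 0.482 -0.383]
lid_handle 0.89 [258. 155.] [ 0.306 -0.164]
lid_handle 0.67 [124. 169.] [ 0.691 -0.498]
lid_handle 0.62 [185. 154.] [ 0.478 -0.394]
lid_lug 0.94 [254. 146.] [ 0.256 -0.222]
lid_lug 0.75 [140. 153.] [ 0.575 -0.551]
lid_lug 0.7 [171. 147.] [ 0.469 -0.486]
shelf 0.78 [213. 186.] [ 0.525 -0.202]
filter_seat 0.81 [305. 216.] [0.524 0.194]
filter_seat 0.65 [344. 213.] [0.437 0.28 ]
filter_fork 0.59 [331. 201.] [0.436 0.232]
jar 0.81 [399. 244.] [0.375 0.452]
beaker 0.88 [183. 189.] [ 0.672 -0.19 ]
beaker 0.65 [398. 242.] [0.461 0.464]
cup 0.93 [167. 180.] [ 0.673 -0.27 ]
clamp_a_push 0.75 [304. 234.] [0.604 0.241]
clamp_b_push 0.82 [341. 214.] [0.463 0.283]
clamp_c_push 0.69 [342. 213.] [0.458 0.283]
clamp_c_push 0.68 [308. 190.] [0.431 0.143]
clamp_c_push 0.25 [164. 177.] [ 0.677 -0.279]
clamp_d_push 0.8 [270. 209.] [0.58  0.101]
side [-0.096  0.79   1.346]
lid_mid 0.7 [267. 162.] [ 0.609 -0.216]
lid_mid 0.67 [294. 117.] [ 0.684 -0.522]
lid_mid 0.18 [267. 135.] [ 0.707 -0.345]
lid_handle 0.82 [298. 114.] [ 0.67  -0.525]
lid_handle 0.64 [266. 153.] [ 0.629 -0.232]
lid_lug 0.85 [318. 121.] [ 0.573 -0.554]
lid_lug 0.7 [281. 166.] [ 0.543 -0.223]
shelf 0.52 [280. 165.] [ 0.565 -0.249]
filter_seat 0.91 [216. 226.] [0.527 0.192]
filter_fork 0.71 [234. 240.] [0.427 0.207]
jar 0.82 [198. 316.] [0.374 0.456]
beaker 0.75 [280. 165.] [ 0.52  -0.181]
beaker 0.46 [250. 150.] [ 0.664 -0.171]
cup 0.2 [191. 218.] [0.615 0.226]
clamp_a_push 0.96 [188. 222.] [0.607 0.25 ]
clamp_b_push 0.94 [207. 249.] [0.479 0.287]
clamp_b_push 0.59 [246. 226.] [0.435 0.133]
clamp_c_push 0.81 [247. 226.] [0.434 0.132]
clamp_d_push 0.9 [224. 203.] [0.563 0.108]
```

View pics/scene.png

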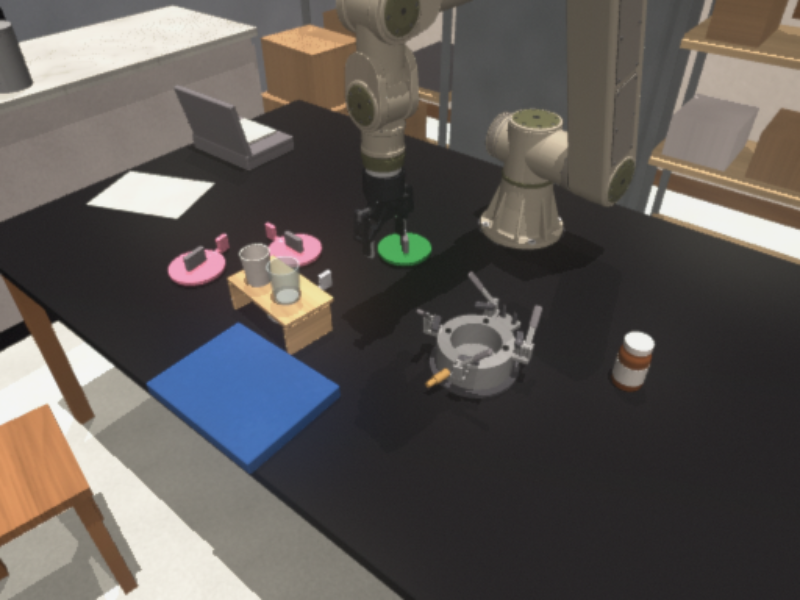

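View pics/side.png

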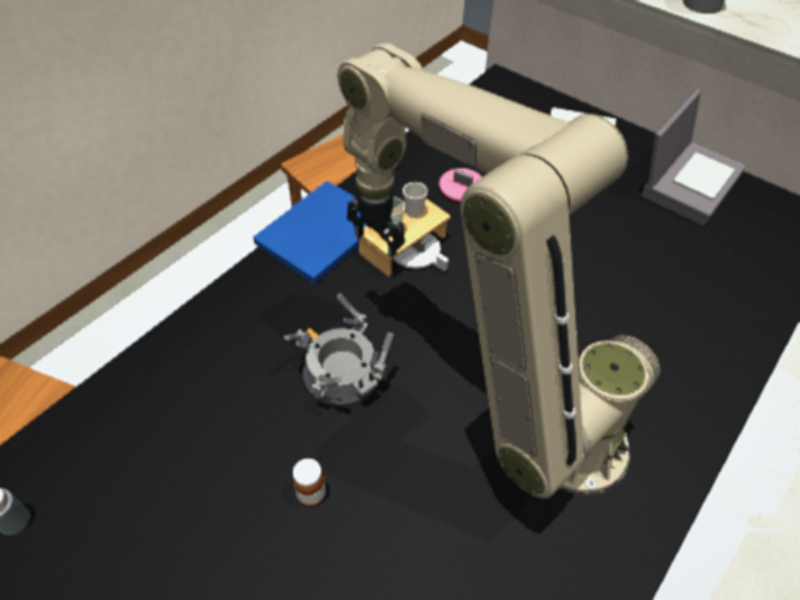

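Scene picture: the aluminium lid is under the shelf, with its lug showing at (325,280)/800, which is (282,168) in the native side view. Look-alikes are the green lid (405,248) and two pink lids (295,248) and (197,265). I choose the aluminium one and will check it in a close wrist crop.

Request:
jog_arm(moves=[{"fingers":0,"slide":[-200,-85,-30],"angular":[0,0,-70]},{"fingers":0.3,"slide":[-200,-85,-30],"angular":[0,0,-70]},{"fingers":0.3,"slide":[-200,-85,-30],"angular":[0,0,-70]},{"fingers":0.3,"slide":[-200,-85,-30],"angular":[0,0,-70]},{"fingers":0.3,"slide":[-200,-85,-30],"angular":[0,0,-70]},{"fingers":0.3,"slide":[-200,-85,-30],"angular":[0,0,-70]},{"fingers":0.3,"slide":[-200,-85,-30],"angular":[0,0,-70]},{"fingers":0.3,"slide":[-200,-85,-30],"angular":[0,0,-70]},{"fingers":0.3,"slide":[-200,-85,-30],"angular":[0,0,-70]},{"fingers":0.3,"slide":[-200,-85,-30],"angular":[0,0,-70]}])

```text
clock: 2.23
tcp_pos: [0.4898, -0.2005, 0.2724]
orientation: [0.0, 0.184, 0.983, -0.0]
wrist_force: [0.8, -0.0, 0.4]
finger_gap: 0.0595
grip_force: 0.0
```

```bash
python3 - <<'E'
from h import *
s=get_state(); print(s["clock"],s["tcp_pos"].round(3),s["joint_pos"].round(2)); print(q2R(s["orientation"]).round(3))
ps={c:shot(c) for c in ["wrist","side","scene"]}
for c,p in ps.items():
    print(c,p["W"][:3,3].round(3))
    for n in (["lid_lug","lid_mid","lid_handle","shelf","beaker","cup"] if c!="scene" else ["lid_lug","shelf"]):
        for r in tip_of(n,p)[:3]:
            if r["p"]>.1: print(n,round(r["p"],2),np.round(r["point"]),onz(p,r["point"],Z[n]).round(3)[:2])
a=cv2.resize(ps["wrist"]["color"],(533,400)); sd=ps["side"]["color"]
b=cv2.resize(sd[100:200,220:340],(267,222)); b2=cv2.resize(sd[185:270,170:270],(267,227))
o=np.zeros((450,800,3),np.uint8); o[:400,:533]=a; o[:222,533:]=b; o[223:,533:]=b2
cv2.imwrite("pics/w1.png",o[:,:,::-1])
E
```

```text
2.2333 [ 0.49  -0.201  0.272] [-0.54  0.22 -0.01  1.34  0.   -0.17]
[[-0.932  0.361  0.   ]
 [ 0.361  0.932 -0.   ]
 [-0.     0.    -1.   ]]
wrist [ 0.419 -0.174  0.405]
lid_lug 0.86 [ 56. 307.] [ 0.585 -0.536]
lid_lug 0.76 [254. 198.] [ 0.536 -0.221]
lid_lug 0.71 [ 42. 219.] [ 0.466 -0.481]
lid_mid 0.89 [279. 258.] [ 0.635 -0.223]
lid_mid 0.7 [119. 200.] [ 0.48  -0.386]
lid_handle 0.82 [274. 264.] [ 0.627 -0.229]
lid_handle 0.76 [106. 202.] [ 0.473 -0.388]
lid_handle 0.58 [ 94. 357.] [ 0.675 -0.521]
beaker 0.84 [323. 308.] [ 0.676 -0.188]
cup 0.77 [248. 326.] [ 0.668 -0.28 ]
side [-0.096  0.79   1.346]
lid_lug 0.87 [281. 167.] [ 0.538 -0.216]
lid_mid 0.96 [264. 160.] [ 0.623 -0.214]
lid_mid 0.67 [296. 114.] [ 0.689 -0.544]
lid_mid 0.53 [317. 154.] [ 0.471 -0.39 ]
lid_handle 0.59 [267. 153.] [ 0.624 -0.235]
lid_handle 0.46 [316. 150.] [ 0.475 -0.385]
lid_handle 0.44 [294. 113.] [ 0.686 -0.52 ]
shelf 0.18 [192. 220.] [0.654 0.194]
beaker 0.88 [249. 149.] [ 0.669 -0.172]
cup 0.73 [268. 135.] [ 0.661 -0.284]
cup 0.46 [249. 146.] [ 0.68  -0.183]
scene [1.312 0.626 0.902]
lid_lug 0.58 [174. 147.] [ 0.463 -0.479]
lid_lug 0.47 [209. 179.] [ 0.528 -0.215]
lid_lug 0.43 [302. 216.] [0.485 0.162]
shelf 0.57 [210. 189.] [ 0.542 -0.2  ]
```

View pics/w1.png

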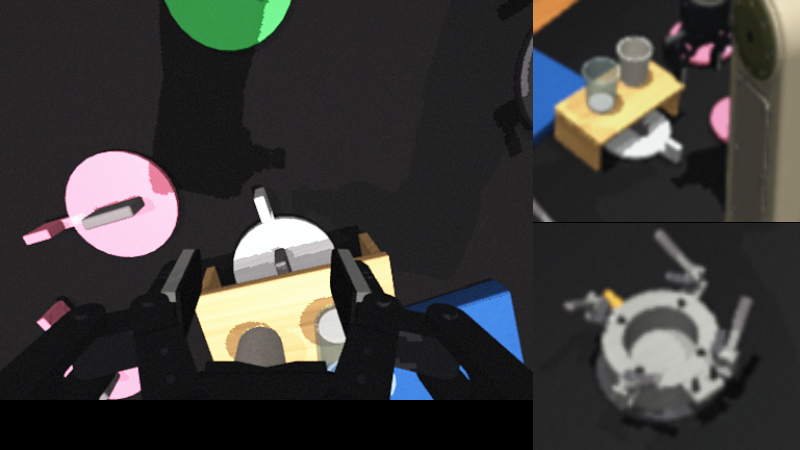

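Close crop: the white aluminium disc sits under the shelf, with its lug at (263,205) on screen, which is (254,198) native. The choice is confirmed. Next I measure its heading and the shelf edge.

```bash
python3 - <<'E'
from h import *
from scipy.optimize import least_squares
p=shot("wrist"); c=p["color"].astype(int)
for a,b in [((192,283),(373,247))]:
    A,B=onz(p,a,.087),onz(p,b,.087); print("edge",A.round(3),B.round(3),np.linalg.norm(A-B).round(3))
    n=A-B; print("shelf x heading deg", (np.degrees(np.arctan2(n[1],n[0]))).round(1))
m=(c.min(2)>165)&(c.max(2)-c.min(2)<25); mm=np.zeros_like(m); mm[170:270,215:335]=m[170:270,215:335]
cn=max(cv2.findContours(mm.astype(np.uint8),0,cv2.CHAIN_APPROX_NONE)[0],key=len)[:,0]
W=np.array([onz(p,u,.02)[:2] for u in cn])
# disc arc: pixels right & left of lug, row<245
sel=(cn[:,1]<245)&((cn[:,0]>268)|(cn[:,0]<248))&(cn[:,1]>205)
f_=lambda q:np.hypot(W[sel,0]-q[0],W[sel,1]-q[1])-.068
r=least_squares(f_,[.63,-.22],loss="soft_l1",f_scale=.001); print("centre",r.x.round(4),sel.sum(),np.abs(r.fun).mean())
# lug top: outline at z=.05
L=np.array([onz(p,u,.05)[:2] for u in cn[cn[:,1]<203]]); print("lug px",cn[cn[:,1]<203].min(0),cn[cn[:,1]<203].max(0))
print("lug top bbox", L.min(0).round(4),L.max(0).round(4), L.mean(0).round(4))
lug=onz(p,[254,198],.03)[:2]; d=lug-r.x; print("lug dist",np.linalg.norm(d),"heading",np.degrees(np.arctan2(-d[1],-d[0])))
x=cv2.resize(p["color"][165:290,175:395],(792,450),interpolation=cv2.INTER_CUBIC); cv2.imwrite("pics/w2.png",x[:,:,::-1])
E
```

```text
edge [ 0.588 -0.317  0.087] [ 0.62  -0.112  0.087] 0.208
shelf x heading deg -98.8
centre [ 0.628 -0.229] 133 0.009754355276788494
lug px [244 188] [257 202]
lug top bbox [ 0.517  -0.2277] [ 0.5363 -0.2151] [ 0.5242 -0.2209]
lug dist 0.09166485451878569 heading -5.276239412576538
```

View pics/w2.png

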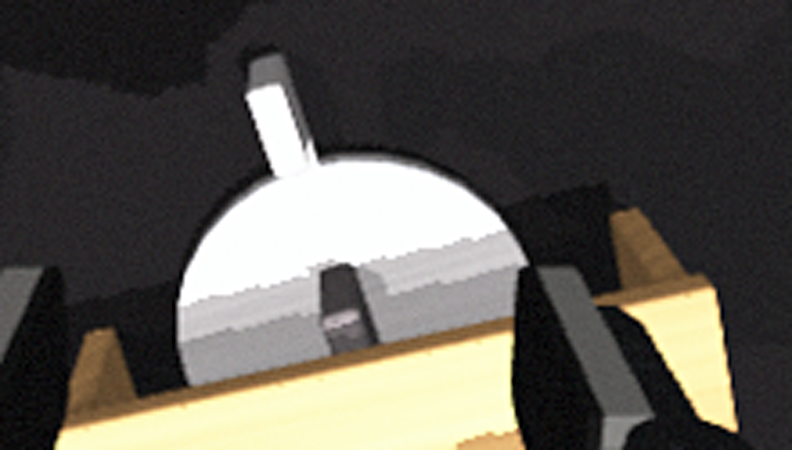

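The crop shows the fin's top face with corners about (247,95), (284,85), (312,170), (272,180), and the disc's arc from (177,320) to (530,265). I compute from these.

```bash
python3 - <<'E'
from h import *
from scipy.optimize import least_squares
p=shot("wrist")
g=lambda x,y,z:onz(p,(175+x/3.6,165+y/3.6),z)[:2]
t=[g(*q,.05) for q in [(247,95),(284,85),(312,170),(272,180)]]
print(np.array(t).round(4)); F=(t[0]+t[1])/2;B=(t[2]+t[3])/2; print("mid",((F+B)/2).round(4),"len",np.linalg.norm(F-B),"head",np.degrees(np.arctan2(*(B-F)[::-1])))
W=np.array([g(*q,.02) for q in [(177,320),(190,270),(225,215),(275,175),(400,163),(450,190),(500,228),(530,265)]])
r=least_squares(lambda q:np.hypot(*(W-q[:2]).T)-.068,[.63,-.22]); print(r.x.round(4),r.fun.round(4))
d=r.x-(F+B)/2; print(np.linalg.norm(d),np.degrees(np.arctan2(d[1],d[0])))
E
```

```text
[[ 0.5184 -0.2264]
 [ 0.5196 -0.214 ]
 [ 0.5504 -0.2162]
 [ 0.5488 -0.2298]]
mid [ 0.5343 -0.2216] len 0.030726422505353627 head -5.289554710710996
[ 0.6281 -0.2278] [-0.0005 -0.0011 -0.0001  0.0019  0.0011 -0.0021 -0.0013  0.0011]
0.09402551444342937 -3.7692799276055755
```

Request:
jog_arm(moves=[{"fingers":0.3,"slide":[-40,-3,10],"angular":[0,0,-7]},{"fingers":0.3,"slide":[-49,-4,50],"angular":[0,0,-14]},{"fingers":0.3,"slide":[-49,-4,90],"angular":[0,0,-17]},{"fingers":0.3,"slide":[-49,-4,130],"angular":[0,0,-17]},{"fingers":0.3,"slide":[-49,-4,170],"angular":[0,0,-17]},{"fingers":0.3,"slide":[-49,-4,170],"angular":[0,0,-17]},{"fingers":0.3,"slide":[-49,-4,170],"angular":[0,0,-17]}])

```text
clock: 3.77
tcp_pos: [0.5323, -0.2206, 0.1006]
orientation: [-0.003, 0.039, 0.999, 0.001]
wrist_force: [-0.2, 0.3, 1.4]
finger_gap: 0.0594
grip_force: 0.0
```

```bash
python3 - <<'E'
from h import *
s=get_state(); print(s["tcp_pos"].round(4)); print(q2R(s["orientation"]).round(3))
p=shot("wrist")
for r in tip_of("lid_lug",p)[:3]: print(r["p"],r["point"],onz(p,r["point"],.03).round(4))
t=np.array([.5343,-.2216,.05]); print("expected px of lug top mid",proj(p,t))
x=cv2.resize(p["color"],(512,384)); save(p,"w3")
E
```

```text
[ 0.5323 -0.2206  0.1006]
[[-0.997  0.078 -0.005]
 [ 0.078  0.997  0.003]
 [ 0.005  0.003 -1.   ]]
0.76 [255.4, 211.2] [ 0.534  -0.2211  0.03  ]
expected px of lug top mid [254.8150108 223.1389868]
```

View pics/w3.png

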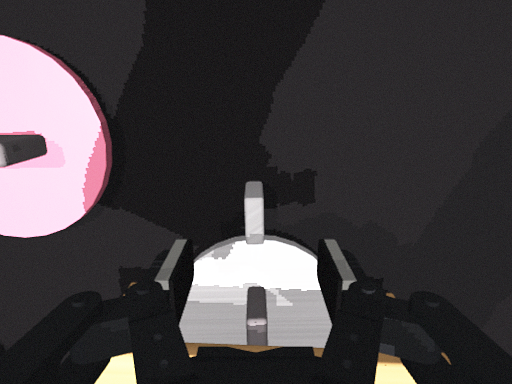

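The lug at (254,212) is centred between the pads, so I descend and pinch.

Request:
jog_arm(squeeze=40, moves=[{"fingers":0.3,"slide":[-2,0,35]},{"fingers":0.3,"slide":[-2,0,68]},{"fingers":0.3,"slide":[-2,0,68]},{"fingers":1,"slide":[-2,0,68]},{"fingers":1,"slide":[-2,0,68]},{"fingers":1,"slide":[-2,0,68]},{"fingers":1,"slide":[-2,0,68]},{"fingers":1,"slide":[-2,0,68]}])

```text
schema error: expected keys fingers, slide, angular
```

Request:
jog_arm(squeeze=40, moves=[{"fingers":0.3,"slide":[-2,0,35],"angular":[0,0,0]},{"fingers":0.3,"slide":[-2,0,68],"angular":[0,0,0]},{"fingers":0.3,"slide":[-2,0,68],"angular":[0,0,0]},{"fingers":1,"slide":[-2,0,68],"angular":[0,0,0]},{"fingers":1,"slide":[-2,0,68],"angular":[0,0,0]},{"fingers":1,"slide":[-2,0,68],"angular":[0,0,0]},{"fingers":1,"slide":[-2,0,68],"angular":[0,0,0]},{"fingers":1,"slide":[-2,0,68],"angular":[0,0,0]}])

```text
clock: 4.53
tcp_pos: [0.5377, -0.2221, 0.0367]
orientation: [0.002, 0.039, 0.999, -0.0]
wrist_force: [-1.1, 1.8, 7.2]
finger_gap: 0.0111
grip_force: 39.2
```

Request:
jog_arm(moves=[{"fingers":1,"slide":[10,1,-2],"angular":[0,0,0]},{"fingers":1,"slide":[25,2,-2],"angular":[0,0,0]},{"fingers":1,"slide":[40,3,-2],"angular":[0,0,0]},{"fingers":1,"slide":[55,4,-2],"angular":[0,0,0]},{"fingers":1,"slide":[70,5,-2],"angular":[0,0,0]},{"fingers":1,"slide":[85,6,-2],"angular":[0,0,0]},{"fingers":1,"slide":[97,7,-2],"angular":[0,0,0]},{"fingers":1,"slide":[103,8,-2],"angular":[0,0,0]},{"fingers":1,"slide":[103,8,-1],"angular":[0,0,0]}])

```text
clock: 5.28
tcp_pos: [0.4325, -0.2058, 0.0365]
orientation: [-0.0, 0.039, 0.999, -0.001]
wrist_force: [-8.3, 1.8, 18.4]
finger_gap: 0.0112
grip_force: 42.1
```

Request:
jog_arm(moves=[{"fingers":1,"slide":[-1,0,-3],"angular":[0,0,0]},{"fingers":0.3,"slide":[-1,0,-3],"angular":[0,0,0]},{"fingers":0.3,"slide":[-1,0,-3],"angular":[0,0,0]},{"fingers":0.3,"slide":[-1,0,-3],"angular":[0,0,0]},{"fingers":0.3,"slide":[-1,0,-40],"angular":[0,0,0]},{"fingers":0.3,"slide":[-1,0,-80],"angular":[0,0,0]},{"fingers":0.3,"slide":[20,0,-120],"angular":[0,0,0]},{"fingers":0.3,"slide":[20,0,-140],"angular":[0,0,0]},{"fingers":0.3,"slide":[20,0,-140],"angular":[0,0,0]}])

```text
clock: 6.03
tcp_pos: [0.4162, -0.2059, 0.1805]
orientation: [0.004, 0.039, 0.999, -0.002]
wrist_force: [1.0, -0.4, 0.1]
finger_gap: 0.0595
grip_force: 0.0
```

```bash
python3 - <<'E'
from h import *
s=get_state(); print(s["tcp_pos"].round(4),s["wrist_force"].round(1),s["joint_pos"].round(2)); print(q2R(s["orientation"]).round(3))
for c in ["wrist","side"]:
    p=shot(c); print(c)
    if c=="wrist": save(p,"w4")
    for n in ["lid_lug","lid_mid","lid_handle"]:
        for r in tip_of(n,p)[:3]: print(n,round(r["p"],2),np.round(r["point"]),onz(p,r["point"],Z[n]).round(4)[:2])
E
```

```text
[ 0.4162 -0.2059  0.1805] [ 1.  -0.4  0.1] [-0.63  0.12 -0.35  1.09 -0.   -0.55]
[[-0.997  0.078  0.007]
 [ 0.078  0.997 -0.005]
 [-0.007 -0.005 -1.   ]]
wrist
lid_lug 0.91 [258. 192.] [ 0.4308 -0.2058]
lid_mid 0.97 [290.  32.] [ 0.2966 -0.1685]
lid_mid 0.67 [260. 270.] [ 0.5233 -0.2103]
lid_mid 0.61 [ 87. 245.] [ 0.4794 -0.387 ]
lid_handle 0.93 [291.  29.] [ 0.298  -0.1703]
lid_handle 0.63 [ 73. 254.] [ 0.4764 -0.3878]
side
lid_lug 0.86 [314. 120.] [ 0.5909 -0.5433]
lid_lug 0.73 [298. 180.] [ 0.4425 -0.2025]
lid_lug 0.57 [187. 220.] [0.6511 0.2186]
lid_mid 0.96 [294. 116.] [ 0.6895 -0.5249]
lid_mid 0.7 [281. 172.] [ 0.5307 -0.2078]
lid_mid 0.43 [315. 154.] [ 0.4783 -0.3845]
lid_handle 0.9 [284. 168.] [ 0.5198 -0.2116]
lid_handle 0.85 [299. 113.] [ 0.6656 -0.531 ]
lid_handle 0.6 [318. 150.] [ 0.4717 -0.3894]
```

View pics/w4.png

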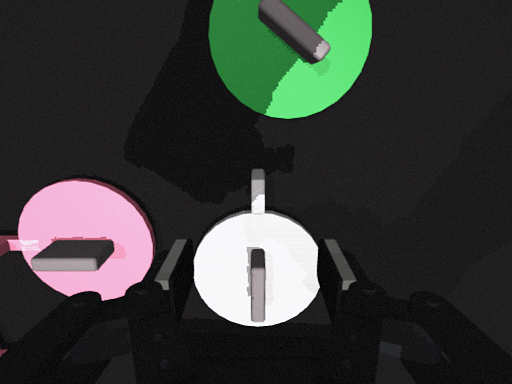

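The picture shows the lid out on the bench and undisturbed: disc centre about (257,268), handle about (257,285), lug (258,192). I fit its pose, then look at the housing before lifting.

```bash
python3 - <<'E'
from h import *
from scipy.optimize import least_squares
p=shot("wrist"); c=p["color"].astype(int)
m=((c.min(2)>130)&(c.max(2)-c.min(2)<30)).astype(np.uint8); m[:165]=0; m[:,:192]=0; m[:,322:]=0; m[332:]=0
cn=max(cv2.findContours(m,0,cv2.CHAIN_APPROX_NONE)[0],key=len)[:,0]
sel=(cn[:,1]>208)&((cn[:,1]>222)|(abs(cn[:,0]-258)>14))
W=np.array([onz(p,u,.02)[:2] for u in cn[sel]])
r=least_squares(lambda q:np.hypot(*(W-q[:2]).T)-q[2],[.53,-.21,.068],loss="soft_l1",f_scale=.001); print(r.x.round(4),np.abs(r.fun).mean())
for row in (175,185,195,205): 
    k=np.where(m[row])[0]; print(row,k.min(),k.max())
ft=cn[cn[:,1]<200]; print(ft.min(0),ft.max(0))
for u in [(251.5,171),(258,190),(258,200)]: print(onz(p,u,.05).round(4))
# handle top edges (dark) 
for row in (300,310,318):
    k=np.where(c[row,235:285].sum(1)<420)[0]+235; print("h",row,k.min() if len(k) else None,k.max() if len(k) else None, onz(p,((k.min()+k.max())/2,row),.06).round(4) if len(k) else "")
E
```

```text
[ 0.5224 -0.2132  0.0672] 0.0011082871454463768Traceback (most recent call last):
  File "<stdin>", line 10, in <module>
    return umr_minimum(a, axis, None, out, keepdims, initial, where)
ValueError: zero-size array to reduction operation minimum which has no identity
```

Request:
jog_arm(moves=[{"fingers":0.3,"slide":[0,0,-40],"angular":[0,0,0]},{"fingers":0.3,"slide":[-10,40,-60],"angular":[0,0,0]},{"fingers":0.3,"slide":[-95,404,-120],"angular":[0,0,0]},{"fingers":0.3,"slide":[-95,404,-120],"angular":[0,0,0]},{"fingers":0.3,"slide":[-95,404,-120],"angular":[0,0,0]},{"fingers":0.3,"slide":[-95,404,-120],"angular":[0,0,0]},{"fingers":0.3,"slide":[-95,404,-120],"angular":[0,0,0]},{"fingers":0.3,"slide":[-95,404,-120],"angular":[0,0,0]},{"fingers":0.3,"slide":[-95,404,-120],"angular":[0,0,0]},{"fingers":0.3,"slide":[-95,404,-120],"angular":[0,0,0]}])

```text
clock: 7.32
tcp_pos: [0.5258, 0.147, 0.2871]
orientation: [-0.0, 0.039, 0.999, -0.0]
wrist_force: [0.8, -0.6, 0.4]
finger_gap: 0.0598
grip_force: 0.0
```

Request:
jog_arm(moves=[{"fingers":0.3,"slide":[-5,55,0],"angular":[0,0,0]},{"fingers":0.3,"slide":[-5,55,0],"angular":[0,0,0]},{"fingers":0.3,"slide":[-5,55,0],"angular":[0,0,0]},{"fingers":0.3,"slide":[-5,55,0],"angular":[0,0,0]}])

```text
clock: 7.65
tcp_pos: [0.5345, 0.1996, 0.2863]
orientation: [-0.001, 0.038, 0.999, -0.001]
wrist_force: [0.2, -0.8, 0.3]
finger_gap: 0.0596
grip_force: 0.0
```

```bash
python3 - <<'E'
from h import *
s=get_state(); print(s["clock"],s["tcp_pos"].round(4),s["joint_pos"].round(2)); print(q2R(s["orientation"]).round(3))
for c in ["wrist","side"]:
    p=shot(c); print(c)
    if c=="wrist": cv2.imwrite("pics/w5.png",cv2.resize(p["color"],(800,600),interpolation=cv2.INTER_CUBIC)[:,:,::-1])
    for n in ["filter_seat","filter_fork","clamp_a_push","clamp_b_push","clamp_c_push","clamp_d_push"]:
        for r in tip_of(n,p)[:4]:
            if r["p"]>.15: print(n,round(r["p"],2),np.round(r["point"]),onz(p,r["point"],Z[n]).round(4)[:2])
E
```

```text
7.65 [0.5345 0.1996 0.2863] [ 0.22  0.3   0.13  1.41 -0.    0.29]
[[-0.997  0.076 -0.002]
 [ 0.076  0.997 -0.001]
 [ 0.002 -0.001 -1.   ]]
wrist
filter_seat 0.56 [245. 158.] [0.5273 0.1882]
filter_fork 0.83 [252.  62.] [0.4328 0.2042]
clamp_a_push 0.66 [299. 234.] [0.6132 0.2416]
clamp_b_push 0.75 [334.  98.] [0.471  0.2809]
clamp_c_push 0.83 [181.  71.] [0.4344 0.1356]
clamp_d_push 0.7 [163. 213.] [0.5774 0.095 ]
side
filter_seat 0.58 [218. 221.] [0.5347 0.1696]
filter_fork 0.95 [236. 242.] [0.4215 0.2083]
filter_fork 0.48 [188. 220.] [0.6109 0.2464]
clamp_a_push 0.82 [190. 220.] [0.6039 0.2408]
clamp_b_push 0.85 [210. 250.] [0.4665 0.2854]
clamp_c_push 0.73 [246. 223.] [0.4467 0.1234]
clamp_d_push 0.84 [222. 201.] [0.5724 0.1037]
```

View pics/w5.png

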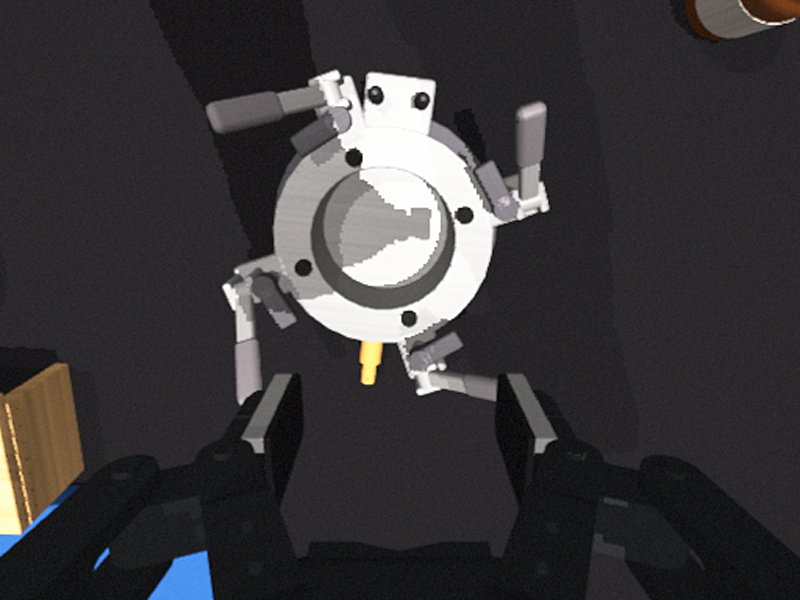

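The housing shows clearly: pads at (354,157), (464,214), (408,318), (303,267), and fork pins at (376,95) and (422,100). Clamp pivots sit near A (430,375), B (540,200), C (330,85), D (237,287). I solve for its pose.

```bash
python3 - <<'E'
from h import *
from scipy.optimize import least_squares
p=shot("wrist"); k=.64
pads=np.array([onz(p,(u*k,v*k),.074)[:2] for u,v in [(354,157),(464,214),(408,318),(303,267)]])
print("pads",pads.round(4).tolist(), pads.mean(0).round(4), "r",np.hypot(*(pads-pads.mean(0)).T).round(4))
pins=np.array([onz(p,(u*k,v*k),.1)[:2] for u,v in [(376,95),(422,100)]]); print("pins",pins.round(4).tolist(),np.linalg.norm(pins[0]-pins[1]),pins.mean(0).round(4))
ed=np.array([onz(p,(u*k,v*k),.07)[:2] for u,v in [(275,225),(282,270),(495,232),(486,270),(465,305),(440,328),(385,342),(340,333),(300,305),(395,127)]])
r=least_squares(lambda q:np.hypot(*(ed-q[:2]).T)-q[2],[.53,.19,.078]); print("rim",r.x.round(4),r.fun.round(4))
for c in (pads.mean(0),r.x[:2]):
    d=c-pins.mean(0); print(np.linalg.norm(d).round(4),"heading",np.degrees(np.arctan2(d[1],d[0])).round(2))
d=pins[1]-pins[0]; print("pin line heading-90",np.degrees(np.arctan2(d[1],d[0]))-90)
E
```

```text
pads [[0.4662, 0.174], [0.51, 0.2458], [0.583, 0.2016], [0.5385, 0.1297]] [0.5245 0.1878] r [0.0598 0.0598 0.0602 0.0597]
pins [[0.4313, 0.1932], [0.4362, 0.2204]] 0.027642801592619073 [0.4337 0.2068]
rim [0.5253 0.1887 0.0775] [-0.0001 -0.0007  0.0015 -0.0008 -0.0011  0.0005 -0.0002  0.0001  0.0011
 -0.0002]
0.0927 heading -11.81
0.0933 heading -11.16
pin line heading-90 -10.330588272000256
```

Request:
jog_arm(moves=[{"fingers":0.3,"slide":[-19,-413,0],"angular":[0,0,0]},{"fingers":0.3,"slide":[-19,-413,0],"angular":[0,0,0]},{"fingers":0.3,"slide":[-19,-413,0],"angular":[0,0,0]},{"fingers":0.3,"slide":[-19,-413,0],"angular":[0,0,0]},{"fingers":0.3,"slide":[-19,-413,40],"angular":[0,0,0]},{"fingers":0.3,"slide":[-19,-413,80],"angular":[0,0,0]},{"fingers":0.3,"slide":[-19,-413,136],"angular":[0,0,0]},{"fingers":0.3,"slide":[-19,-413,136],"angular":[0,0,0]},{"fingers":0.3,"slide":[-19,-413,136],"angular":[0,0,0]},{"fingers":0.3,"slide":[-19,-413,136],"angular":[0,0,0]}])

```text
clock: 9.23
tcp_pos: [0.5224, -0.1863, 0.171]
orientation: [0.0, 0.039, 0.999, -0.0]
wrist_force: [0.8, 0.1, -0.1]
finger_gap: 0.0603
grip_force: 0.0
```

Request:
jog_arm(moves=[{"fingers":0.3,"slide":[0,0,0],"angular":[0,0,0]},{"fingers":0.3,"slide":[0,0,0],"angular":[0,0,0]}])

```text
clock: 9.4
tcp_pos: [0.5213, -0.1858, 0.1699]
orientation: [-0.002, 0.041, 0.999, 0.001]
wrist_force: [-0.3, 0.5, -0.3]
finger_gap: 0.0594
grip_force: 0.0
```

```bash
python3 - <<'E'
from h import *
s=get_state(); print(s["clock"],s["tcp_pos"].round(4)); print(q2R(s["orientation"]).round(3))
p=shot("wrist"); save(p,"w6")
for n in ["lid_mid","lid_handle","lid_lug"]:
    for r in tip_of(n,p)[:2]: print(n,round(r["p"],2),np.round(r["point"]),onz(p,r["point"],Z[n]).round(4)[:2])
E
```

```text
9.4 [ 0.5213 -0.1858  0.1699]
[[-0.997  0.081 -0.003]
 [ 0.081  0.997  0.002]
 [ 0.003  0.002 -1.   ]]
lid_mid 0.92 [ 32. 149.] [ 0.478  -0.3852]
lid_mid 0.61 [230. 182.] [ 0.5239 -0.2104]
lid_handle 0.83 [  7. 152.] [ 0.4763 -0.3894]
lid_handle 0.72 [225. 188.] [ 0.5223 -0.2125]
lid_lug 0.8 [219.  70.] [ 0.4267 -0.2077]
```

View pics/w6.png

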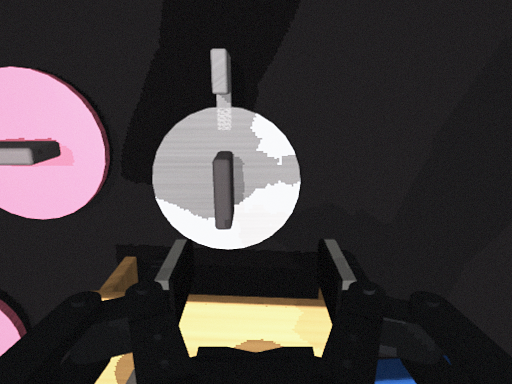

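The disc centre is at about (226,178) and the handle at (225,190), still parallel to the pads. I move 27 mm across and descend.

Request:
jog_arm(squeeze=80, moves=[{"fingers":0.3,"slide":[-3,-27,0],"angular":[0,0,0]},{"fingers":0.3,"slide":[-3,-27,35],"angular":[0,0,0]},{"fingers":0.3,"slide":[-3,-27,70],"angular":[0,0,0]},{"fingers":0.3,"slide":[-3,-27,105],"angular":[0,0,0]},{"fingers":0.3,"slide":[-3,-27,130],"angular":[0,0,0]},{"fingers":0.3,"slide":[-3,-27,130],"angular":[0,0,0]},{"fingers":1,"slide":[-3,-27,130],"angular":[0,0,0]},{"fingers":1,"slide":[-3,-27,130],"angular":[0,0,0]},{"fingers":1,"slide":[-3,-27,130],"angular":[0,0,0]},{"fingers":1,"slide":[-3,-27,130],"angular":[0,0,0]}])

```text
clock: 10.43
tcp_pos: [0.5254, -0.2127, 0.0444]
orientation: [0.002, 0.039, 0.999, -0.001]
wrist_force: [-4.2, 4.2, 6.1]
finger_gap: 0.0125
grip_force: 79.2
```

Request:
jog_arm(moves=[{"fingers":1,"slide":[0,0,0],"angular":[0,0,0]},{"fingers":1,"slide":[0,0,-10],"angular":[0,0,0]},{"fingers":1,"slide":[0,0,-25],"angular":[0,0,0]},{"fingers":1,"slide":[0,0,-50],"angular":[0,0,0]},{"fingers":1,"slide":[0,0,-80],"angular":[0,0,0]},{"fingers":1,"slide":[0,0,-110],"angular":[0,0,0]},{"fingers":1,"slide":[0,0,-140],"angular":[0,0,0]},{"fingers":1,"slide":[0,0,-170],"angular":[0,0,0]},{"fingers":1,"slide":[0,0,-200],"angular":[0,0,0]},{"fingers":1,"slide":[0,0,-200],"angular":[0,0,0]}])

```text
clock: 11.27
tcp_pos: [0.5255, -0.2129, 0.2488]
orientation: [0.004, 0.039, 0.999, -0.002]
wrist_force: [1.7, -0.7, -2.3]
finger_gap: 0.0128
grip_force: 78.8
```

Request:
jog_arm(moves=[{"fingers":1,"slide":[2,30,0],"angular":[0,0,0]},{"fingers":1,"slide":[5,70,0],"angular":[0,0,1]},{"fingers":1,"slide":[29,400,0],"angular":[0,0,6.7]},{"fingers":1,"slide":[29,400,0],"angular":[0,0,6.7]},{"fingers":1,"slide":[29,400,0],"angular":[0,0,6.7]},{"fingers":1,"slide":[29,400,0],"angular":[0,0,6.7]},{"fingers":1,"slide":[29,400,0],"angular":[0,0,6.7]},{"fingers":1,"slide":[29,400,0],"angular":[0,0,6.7]},{"fingers":1,"slide":[29,400,0],"angular":[0,0,6.7]},{"fingers":1,"slide":[29,400,0],"angular":[0,0,6.7]}])

```text
clock: 12.1
tcp_pos: [0.5244, 0.1914, 0.2409]
orientation: [-0.001, 0.097, 0.995, -0.0]
wrist_force: [0.8, -0.5, -4.9]
finger_gap: 0.0127
grip_force: 79.1
```

Request:
jog_arm(moves=[{"fingers":1,"slide":[2,30,50],"angular":[0,0,0]},{"fingers":1,"slide":[2,30,50],"angular":[0,0,0]},{"fingers":1,"slide":[2,30,50],"angular":[0,0,0]}])

```text
clock: 12.35
tcp_pos: [0.5261, 0.2208, 0.1866]
orientation: [-0.004, 0.095, 0.995, -0.001]
wrist_force: [-1.0, -0.1, -4.9]
finger_gap: 0.0129
grip_force: 79.2
```

```bash
python3 - <<'E'
from h import *
s=get_state(); print(s["clock"],s["tcp_pos"].round(4),s["wrist_force"].round(1)); print(q2R(s["orientation"]).round(3))
p=shot("wrist"); cv2.imwrite("pics/w7.png",cv2.resize(p["color"],(800,600),interpolation=cv2.INTER_CUBIC)[:,:,::-1])
for n,z in [("lid_lug",s["tcp_pos"][2]-.01),("lid_mid",s["tcp_pos"][2]-.025),("filter_fork",.1)]:
    for r in tip_of(n,p)[:2]: print(n,round(r["p"],2),np.round(r["point"]),onz(p,r["point"],z).round(4)[:2])
print("pins expected px*1.5625",(proj(p,[.4328-.0028,.2063-.0142,.1])*1.5625).round(),(proj(p,[.4328+.0028,.2063+.0142,.1])*1.5625).round())
E
```

```text
12.35 [0.5261 0.2208 0.1866] [-1.  -0.1 -4.9]
[[-0.982  0.19  -0.009]
 [ 0.19   0.982 -0.002]
 [ 0.008 -0.003 -1.   ]]
lid_lug 0.66 [258.  43.] [0.4327 0.2391]
pins expected px*1.5625 [289. 112.] [359. 112.]
```

View pics/w7.png

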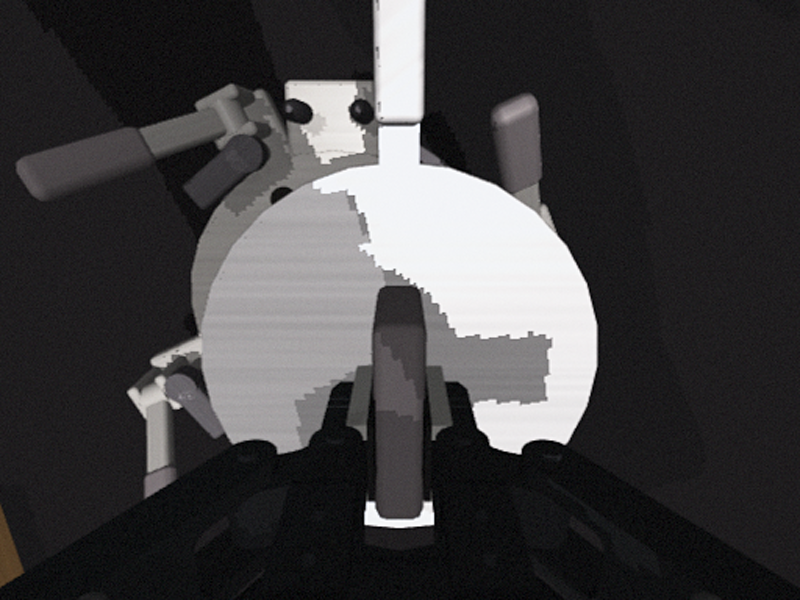

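The lid hangs level, with handle and lug in line on column 399. Pin tips are at about (291,110) and (357,110), as predicted, and I overshot 30 mm in y. I fit the disc to get its offset in the tool.

```bash
python3 - <<'E'
from h import *
from scipy.optimize import least_squares
s=get_state(); p=shot("wrist"); c=p["color"].astype(int).min(2)
pts=[]
for row in range(115,275,5):
    k=np.where(c[row,275:400]>185)[0]
    if len(k): pts.append((275+k.max()+.5,row))
pts=np.array(pts); 
# left edge hand-read
pts=np.vstack([pts,np.array([(201,345),(208,400),(215,283)])*.64])
def res(q):
    W=np.array([onz(p,u,q[2])[:2] for u in pts]); return np.hypot(*(W-q[:2]).T)-.068
r=least_squares(res,[.525,.22,.16],loss="soft_l1",f_scale=.001); print("centre,top z",r.x.round(4),np.abs(r.fun).mean())
r2=least_squares(lambda q:res([*q,s["tcp_pos"][2]-.0222]),[.525,.22],loss="soft_l1",f_scale=.001); print("fixed z",r2.x.round(4),np.abs(r2.fun).mean())
print(s["tcp_pos"].round(4),q2R(s["orientation"])[:2,0].round(4))
E
```

```text
centre,top z [0.5278 0.2179 0.1677] 0.0002449492446487503
fixed z [0.527 0.217] 0.00042852347682631307
[0.53   0.2183 0.1927] [-0.9808  0.1948]
```

```bash
python3 - <<'E'
from h import *
for i in range(5):
    read_camera("scene"); s=get_state(); print(s["clock"],s["tcp_pos"].round(4),np.degrees(np.arctan2(q2R(s["orientation"])[1,0],-q2R(s["orientation"])[0,0])).round(2),q2R(s["orientation"])[:2,2].round(3))
E
```

```text
12.65 [0.5306 0.2182 0.1932] 11.27 [0.002 0.   ]
12.7 [0.5305 0.2182 0.1932] 11.27 [0.002 0.   ]
12.75 [0.5304 0.2183 0.193 ] 11.26 [0.002 0.   ]
12.8 [0.5303 0.2184 0.1928] 11.25 [0.002 0.   ]
12.85 [0.5302 0.2185 0.1926] 11.24 [0.001 0.   ]
```

Request:
jog_arm(moves=[{"fingers":1,"slide":[-3,-15,0],"angular":[0,0,0]},{"fingers":1,"slide":[-3,-30,0],"angular":[0,0,0]},{"fingers":1,"slide":[-3,-30,20],"angular":[0,0,0]},{"fingers":1,"slide":[-3,-30,40],"angular":[0,0,0]},{"fingers":1,"slide":[-3,-30,45],"angular":[0,0,0]},{"fingers":1,"slide":[-3,-30,45],"angular":[0,0,0]},{"fingers":1,"slide":[-3,-30,45],"angular":[0,0,0]},{"fingers":1,"slide":[-3,-30,45],"angular":[0,0,0]},{"fingers":1,"slide":[-3,-30,45],"angular":[0,0,0]}])

```text
clock: 13.6
tcp_pos: [0.5277, 0.1893, 0.1481]
orientation: [0.001, 0.097, 0.995, 0.0]
wrist_force: [-0.5, -0.2, -4.1]
finger_gap: 0.0125
grip_force: 79.1
```

```bash
python3 - <<'E'
from h import *
from scipy.optimize import least_squares
for i in range(2): read_camera("scene")
s=get_state(); p=shot("wrist"); print(s["tcp_pos"].round(4),np.degrees(np.arctan2(q2R(s["orientation"])[1,0],-q2R(s["orientation"])[0,0])).round(2),s["wrist_force"].round(1))
cc=np.array([.525,.188]); h=np.radians(-11.2)
for y in (-.0145,.0145):
    X=cc+np.array([np.cos(h)*-.094-np.sin(h)*y,np.sin(h)*-.094+np.cos(h)*y]); print("pin px",proj(p,[*X,.1]).round(1))
cv2.imwrite("pics/w8.png",cv2.resize(p["color"][0:150,150:350],(800,600),interpolation=cv2.INTER_CUBIC)[:,:,::-1])
E
```

```text
[0.5274 0.1894 0.1478] 11.16 [-0.   0.1 -4.3]
pin px [225.2  50.5]
pin px [280.9  50.5]
```

View pics/w8.png

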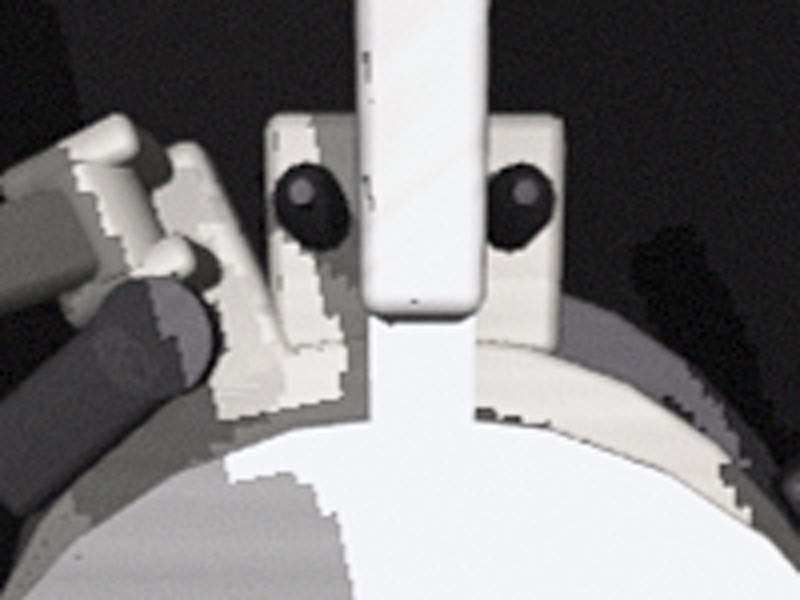

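Pin tips are at (225,47) and (280,47) native, the lug is at column 255, and the pins' mid is 253. The lug is about 1–2 mm right of the middle, so I shift slightly and lower.

Request:
jog_arm(moves=[{"fingers":1,"slide":[0.5,-1.4,5],"angular":[0,0,0]},{"fingers":1,"slide":[0.5,-1.4,12],"angular":[0,0,0]},{"fingers":1,"slide":[0.5,-1.4,19],"angular":[0,0,0]},{"fingers":1,"slide":[0.5,-1.4,26],"angular":[0,0,0]},{"fingers":1,"slide":[0.5,-1.4,32],"angular":[0,0,0]},{"fingers":1,"slide":[0.5,-1.4,36],"angular":[0,0,0]},{"fingers":1,"slide":[0.5,-1.4,36],"angular":[0,0,0]},{"fingers":1,"slide":[0.5,-1.4,36],"angular":[0,0,0]}])

```text
clock: 14.42
tcp_pos: [0.5258, 0.1878, 0.1103]
orientation: [-0.0, 0.097, 0.995, -0.0]
wrist_force: [0.2, 0.3, -4.3]
finger_gap: 0.013
grip_force: 79.4
```

Request:
jog_arm(moves=[{"fingers":1,"slide":[0,0,1],"angular":[0,0,0]},{"fingers":1,"slide":[0,0,2],"angular":[0,0,0]},{"fingers":1,"slide":[0,0,2],"angular":[0,0,0]},{"fingers":1,"slide":[0,0,2],"angular":[0,0,0]}])

```text
clock: 14.75
tcp_pos: [0.5262, 0.1879, 0.109]
orientation: [0.0, 0.097, 0.995, 0.0]
wrist_force: [0.1, -0.3, -4.6]
finger_gap: 0.0127
grip_force: 79.4
```

Request:
jog_arm(moves=[{"fingers":1,"slide":[0,0,1],"angular":[0,0,0]},{"fingers":1,"slide":[0,0,2],"angular":[0,0,0]},{"fingers":1,"slide":[0,0,2.5],"angular":[0,0,0]},{"fingers":1,"slide":[0,0,2.5],"angular":[0,0,0]},{"fingers":1,"slide":[0,0,2.5],"angular":[0,0,0]}])

```text
clock: 15.17
tcp_pos: [0.5264, 0.1879, 0.1073]
orientation: [0.001, 0.097, 0.995, 0.0]
wrist_force: [-2.7, -0.1, 5.0]
finger_gap: 0.0127
grip_force: 80.7
```

Contact came at the expected height, so I release and rise.

Request:
jog_arm(moves=[{"fingers":1,"slide":[0,0,-1],"angular":[0,0,0]},{"fingers":0.5,"slide":[0,0,-1],"angular":[0,0,0]},{"fingers":0.5,"slide":[0,0,-1],"angular":[0,0,0]},{"fingers":0.5,"slide":[0,0,-1],"angular":[0,0,0]},{"fingers":0.5,"slide":[0,0,-20],"angular":[0,0,0]},{"fingers":0.5,"slide":[0,0,-60],"angular":[0,0,0]},{"fingers":0.5,"slide":[0,0,-100],"angular":[0,0,0]},{"fingers":1,"slide":[20,0,-140],"angular":[0,0,0]},{"fingers":1,"slide":[20,0,-150],"angular":[0,0,0]},{"fingers":1,"slide":[20,0,-150],"angular":[0,0,0]}])

```text
clock: 16.0
tcp_pos: [0.5081, 0.1924, 0.261]
orientation: [0.004, 0.097, 0.995, 0.001]
wrist_force: [1.1, 0.0, 0.1]
finger_gap: 0.0069
grip_force: 0.0
```

```bash
python3 - <<'E'
from h import *
from scipy.optimize import least_squares
read_camera("side")
s=get_state(); p=shot("wrist"); T=s["tcp_pos"]; print(s["clock"],T.round(4),s["finger_gap"]); Rt=q2R(s["orientation"]); print(Rt.round(3)); save(p,"w9")
for n,z in [("lid_lug",.094),("lid_mid",.079),("lid_handle",.104),("filter_fork",.1),("clamp_a_push",.0945)]:
    for r in tip_of(n,p)[:4]: print(n,round(r["p"],2),np.round(r["point"]),onz(p,r["point"],z).round(4)[:2])
cc=np.array([.525,.188]); h=np.radians(-11.2)
rot=lambda a,v:np.array([np.cos(a)*v[0]-np.sin(a)*v[1],np.sin(a)*v[0]+np.cos(a)*v[1]])
for y in (-.0145,.0145): print("pin px",proj(p,[*(cc+rot(h,[-.094,y])),.1]).round(1))
for k,a in zip("ABCD",(25,115,205,295)):
    piv=cc+rot(h+np.radians(a),[.1,0]); t=rot(h+np.radians(a),[0,1]); P=cc+rot(h+np.radians(a),[.1,.03])
    print(k,"piv",piv.round(4),"push",P.round(4),"dir deg",np.degrees(np.arctan2(t[1],t[0])).round(1))
E
```

```text
16.05 [0.5076 0.1921 0.2584] 5.677677323176521e-05
[[-0.981  0.193  0.005]
 [ 0.193  0.981  0.001]
 [-0.005  0.002 -1.   ]]
lid_mid 0.89 [256. 183.] [0.5216 0.1897]
lid_handle 0.69 [256. 184.] [0.5159 0.1908]
lid_handle 0.64 [256. 193.] [0.5245 0.1896]
filter_fork 0.79 [252.  90.] [0.432  0.2043]
clamp_a_push 0.73 [319. 258.] [0.61   0.2399]
pin px [238.1  90. ]
pin px [271.4  90. ]
A piv [0.6221 0.2119] push [0.615 0.241] dir deg 103.8
B piv [0.5011 0.2851] push [0.472 0.278] dir deg -166.2
C piv [0.4279 0.1641] push [0.435 0.135] dir deg -76.2
D piv [0.5489 0.0909] push [0.578 0.098] dir deg 13.8
```

```bash
cat >> h.py <<'E'
cc=np.array([.525,.188]); HH=-11.2
def push(k,d=.032):
    a=np.radians(HH+dict(A=25,B=115,C=205,D=295)[k]); e=np.array([np.cos(a),np.sin(a)]); t=np.array([-e[1],e[0]])
    return cc+.1*e+d*t
def go(xy,z,yaw):  # yaw = heading of tool y, deg
    s=get_state(); M=q2R(s["orientation"]); d=np.array([*xy,z])-s["tcp_pos"]
    y=np.degrees(np.arctan2(M[1,1],M[0,1]))
    print("tcp",s["tcp_pos"].round(4),"slide",(M.T@d*1000).round(1),"turn z",round(-((yaw-y+90)%180-90),1),"yaw",round(y,1),"j6",s["joint_pos"][5].round(2),"t",s["clock"],"F",s["wrist_force"].round(1))
E
python3 - <<'E'
from h import *
from scipy.optimize import least_squares
for i in range(3): p=shot("wrist")
c=p["color"].astype(int).mean(2).astype(int)
for r in (84,88,92,96): print(r,c[r,228:284].tolist())
h=np.radians(HH)
for y in (-.0145,.0145):
    e=np.array([np.cos(h),np.sin(h)]);t=np.array([-e[1],e[0]]); print("pin px",proj(p,[*(cc-.094*e+y*t),.1]).round(1))
go(push("A"),.175,103.8)
E
```

```text
84 [33, 31, 18, 8, 82, 168, 217, 236, 240, 238, 242, 242, 242, 242, 243, 221, 134, 139, 139, 137, 134, 203, 250, 250, 249, 249, 249, 249, 250, 249, 249, 249, 250, 247, 216, 205, 234, 233, 236, 229, 218, 228, 237, 237, 238, 238, 238, 236, 237, 236, 228, 182, 118, 20, 26, 32]
88 [34, 28, 16, 17, 66, 129, 137, 104, 53, 31, 47, 45, 46, 44, 39, 36, 46, 102, 138, 142, 129, 206, 251, 250, 249, 249, 249, 249, 249, 249, 250, 249, 250, 247, 222, 147, 89, 93, 93, 76, 42, 26, 31, 36, 36, 42, 36, 32, 45, 163, 214, 177, 110, 19, 24, 28]
92 [86, 29, 14, 15, 44, 89, 98, 55, 24, 53, 99, 122, 118, 89, 39, 35, 35, 34, 67, 105, 106, 137, 232, 252, 250, 249, 249, 249, 249, 249, 249, 249, 251, 247, 203, 205, 202, 97, 80, 32, 27, 29, 32, 51, 91, 108, 104, 62, 30, 37, 136, 182, 100, 20, 30, 22]
96 [208, 158, 71, 16, 46, 139, 211, 240, 236, 141, 43, 37, 39, 59, 93, 136, 121, 108, 102, 105, 108, 198, 251, 251, 249, 249, 249, 250, 249, 249, 250, 249, 250, 248, 216, 202, 212, 154, 207, 245, 230, 148, 95, 73, 24, 39, 60, 111, 208, 243, 215, 168, 92, 19, 22, 30]
pin px [239.4  92.9]
pin px [273.1  92.9]
tcp [0.5062 0.1916 0.2553] slide [-96.4  71.4  80.1] turn z -25.0 yaw 78.8 j6 0.41 t 16.5 F [ 0.3 -0.8  0.2]
```

The lug (columns 249–262) sits midway between the pin tips (239 and 273), so the lid is seated. Next is clamp A.

Request:
jog_arm(squeeze=40, moves=[{"fingers":1,"slide":[-40,30,20],"angular":[0,0,-7]},{"fingers":1,"slide":[-75,55,50],"angular":[0,0,-14]},{"fingers":1,"slide":[-96,71,75],"angular":[0,0,-21]},{"fingers":1,"slide":[-96,71,75],"angular":[0,0,-25]},{"fingers":1,"slide":[-96,71,75],"angular":[0,0,-25]},{"fingers":1,"slide":[-96,71,75],"angular":[0,0,-25]},{"fingers":1,"slide":[-96,71,75],"angular":[0,0,-25]}])

```text
clock: 17.08
tcp_pos: [0.6139, 0.2425, 0.1817]
orientation: [-0.0, -0.12, 0.993, -0.0]
wrist_force: [-0.2, -0.1, 0.1]
finger_gap: 0.0001
grip_force: 0.0
```

```bash
python3 - <<'E'
from h import *
go(push("A"),.1268,103.8)
E
```

```text
tcp [0.6139 0.2425 0.1817] slide [-0.7  0.2 54.9] turn z -0.1 yaw 103.7 j6 0.02 t 17.0833 F [-0.2 -0.1  0.1]
```

Request:
jog_arm(moves=[{"fingers":1,"slide":[-1,0,15],"angular":[0,0,0]},{"fingers":1,"slide":[-1,0,25],"angular":[0,0,0]},{"fingers":1,"slide":[-1,0,33],"angular":[0,0,0]},{"fingers":1,"slide":[-1,0,40],"angular":[0,0,0]},{"fingers":1,"slide":[-1,0,46],"angular":[0,0,0]},{"fingers":1,"slide":[-1,0,50],"angular":[0,0,0]},{"fingers":1,"slide":[-1,0,53],"angular":[0,0,0]},{"fingers":1,"slide":[-1,0,53],"angular":[0,0,0]},{"fingers":1,"slide":[-1,0,53],"angular":[0,0,0]}])

```text
clock: 17.83
tcp_pos: [0.6156, 0.2431, 0.1288]
orientation: [0.001, -0.12, 0.993, 0.0]
wrist_force: [1.0, -0.1, 1.3]
finger_gap: -0.0002
grip_force: 0.8
```

Request:
jog_arm(moves=[{"fingers":1,"slide":[0,0,1],"angular":[0,0,0]},{"fingers":1,"slide":[0,0,2],"angular":[0,0,0]}])

```text
clock: 18.0
tcp_pos: [0.6157, 0.2433, 0.1271]
orientation: [0.001, -0.12, 0.993, 0.0]
wrist_force: [-0.8, 1.1, 5.3]
finger_gap: 0.0004
grip_force: 2.2
```

```bash
python3 - <<'E'
from h import *
go(push("C"),.182,103.8)
p=shot("side"); q=p
# lever centre-line end for several values, and image patch intensity there vs others
for v in (0,.21,.42,.63,.85):
    import math
    a=np.radians(HH+25); e=np.array([np.cos(a),np.sin(a)]); t=np.array([-e[1],e[0]])
    X=cc+.1*e+.078*math.cos(.85-v)*t; u=proj(p,[*X,.09+.078*math.sin(.85-v)]); i=u.round().astype(int)
    print(v,u.round(1),p["color"][i[1]-1:i[1]+2,i[0]-1:i[0]+2].mean((0,1)).round())
E
```

```text
tcp [0.6157 0.2433 0.1271] slide [201.2 -63.9 -55.2] turn z 0.0 yaw 103.8 j6 0.01 t 18.0 F [-0.8  1.1  5.3]
0 [183.1 214.5] [13. 15. 16.]
0.21 [181.8 218.9] [41. 40. 41.]
0.42 [181. 223.] [50. 48. 49.]
0.63 [180.8 226.7] [31. 32. 32.]
0.85 [181.  229.8] [32. 32. 32.]
```

Request:
jog_arm(moves=[{"fingers":1,"slide":[0,0,-30],"angular":[0,0,0]},{"fingers":1,"slide":[10,-3,-60],"angular":[0,0,0]},{"fingers":1,"slide":[50,-16,-60],"angular":[0,0,0]},{"fingers":1,"slide":[90,-29,-60],"angular":[0,0,0]},{"fingers":1,"slide":[130,-41,-60],"angular":[0,0,0]},{"fingers":1,"slide":[170,-54,-60],"angular":[0,0,0]},{"fingers":1,"slide":[201,-64,-60],"angular":[0,0,0]},{"fingers":1,"slide":[201,-64,-55],"angular":[0,0,0]},{"fingers":1,"slide":[201,-64,-55],"angular":[0,0,0]},{"fingers":1,"slide":[201,-64,-55],"angular":[0,0,0]}])

```text
clock: 18.88
tcp_pos: [0.4358, 0.1328, 0.1813]
orientation: [0.0, -0.12, 0.993, -0.0]
wrist_force: [0.6, -0.1, 0.9]
finger_gap: 0.0003
grip_force: 0.0
```

```bash
python3 - <<'E'
from h import *
go(push("C"),.1268,103.8)
E
```

```text
tcp [0.4358 0.1328 0.1813] slide [ 0.2  0.4 54.5] turn z -0.0 yaw 103.8 j6 -0.12 t 18.8833 F [ 0.6 -0.1  0.9]
```

Request:
jog_arm(moves=[{"fingers":1,"slide":[0,0,15],"angular":[0,0,0]},{"fingers":1,"slide":[0,0,25],"angular":[0,0,0]},{"fingers":1,"slide":[0,0,33],"angular":[0,0,0]},{"fingers":1,"slide":[0,0,40],"angular":[0,0,0]},{"fingers":1,"slide":[0,0,46],"angular":[0,0,0]},{"fingers":1,"slide":[0,0,50],"angular":[0,0,0]},{"fingers":1,"slide":[0,0,53],"angular":[0,0,0]},{"fingers":1,"slide":[0,0,54],"angular":[0,0,0]},{"fingers":1,"slide":[0,0,55],"angular":[0,0,0]}])

```text
clock: 19.63
tcp_pos: [0.4362, 0.1328, 0.1265]
orientation: [0.001, -0.12, 0.993, -0.0]
wrist_force: [0.2, -1.3, 4.7]
finger_gap: -0.0001
grip_force: 2.0
```

```bash
python3 - <<'E'
from h import *
go(push("C"),.1268,103.8)
go(push("B"),.182,193.8)
E
```

```text
tcp [0.4362 0.1328 0.1265] slide [ 0.6  0.4 -0.3] turn z 0.0 yaw 103.8 j6 -0.12 t 19.6333 F [ 0.2 -1.3  4.7]
tcp [0.4362 0.1328 0.1265] slide [-67.5 132.4 -55.5] turn z -90.0 yaw 103.8 j6 -0.12 t 19.6333 F [ 0.2 -1.3  4.7]
```

Request:
jog_arm(moves=[{"fingers":1,"slide":[0,0,-30],"angular":[0,0,0]},{"fingers":1,"slide":[0,0,-60],"angular":[0,0,7]},{"fingers":1,"slide":[-18,35,-60],"angular":[0,0,14]},{"fingers":1,"slide":[-35,70,-60],"angular":[0,0,21]},{"fingers":1,"slide":[-52,105,-60],"angular":[0,0,28]},{"fingers":1,"slide":[-67,132,-60],"angular":[0,0,35]},{"fingers":1,"slide":[-67,132,-56],"angular":[0,0,42]},{"fingers":1,"slide":[-67,132,-56],"angular":[0,0,49]},{"fingers":1,"slide":[-67,132,-56],"angular":[0,0,56]},{"fingers":1,"slide":[-67,132,-56],"angular":[0,0,63]}])

```text
clock: 20.47
tcp_pos: [0.4683, 0.2774, 0.1812]
orientation: [-0.001, 0.413, 0.911, -0.001]
wrist_force: [-0.6, -0.1, 0.6]
finger_gap: 0.0001
grip_force: 0.0
```

Request:
jog_arm(moves=[{"fingers":1,"slide":[0,0,0],"angular":[0,0,7]},{"fingers":1,"slide":[0,0,0],"angular":[0,0,14]},{"fingers":1,"slide":[0,0,0],"angular":[0,0,21]},{"fingers":1,"slide":[0,0,0],"angular":[0,0,27]},{"fingers":1,"slide":[0,0,0],"angular":[0,0,27]},{"fingers":1,"slide":[0,0,0],"angular":[0,0,27]}])

```text
clock: 20.97
tcp_pos: [0.4686, 0.277, 0.1817]
orientation: [-0.0, 0.611, 0.792, -0.0]
wrist_force: [0.3, -0.7, -0.1]
finger_gap: -0.0002
grip_force: 0.0
```

```bash
python3 - <<'E'
from h import *
go(push("B"),.1268,193.8)
E
```

```text
tcp [0.4686 0.277  0.1817] slide [ 0.1  1.6 54.9] turn z 0.9 yaw 14.7 j6 1.7 t 20.9667 F [ 0.3 -0.7 -0.1]
```

Request:
jog_arm(moves=[{"fingers":1,"slide":[0,1.5,15],"angular":[0,0,1]},{"fingers":1,"slide":[0,1.5,25],"angular":[0,0,1]},{"fingers":1,"slide":[0,1.5,33],"angular":[0,0,1]},{"fingers":1,"slide":[0,1.5,40],"angular":[0,0,1]},{"fingers":1,"slide":[0,1.5,46],"angular":[0,0,1]},{"fingers":1,"slide":[0,1.5,50],"angular":[0,0,1]},{"fingers":1,"slide":[0,1.5,53],"angular":[0,0,1]},{"fingers":1,"slide":[0,1.5,54],"angular":[0,0,1]},{"fingers":1,"slide":[0,1.5,55],"angular":[0,0,1]}])

```text
clock: 21.72
tcp_pos: [0.4705, 0.2775, 0.1276]
orientation: [0.0, 0.618, 0.786, 0.0]
wrist_force: [-0.8, -0.3, 5.3]
finger_gap: 0.0003
grip_force: 2.1
```

```bash
python3 - <<'E'
from h import *
go(push("D"),.182,13.8)
E
```

```text
tcp [0.4705 0.2775 0.1276] slide [-199.7   64.3  -54.4] turn z -0.2 yaw 13.6 j6 1.72 t 21.7167 F [-0.8 -0.3  5.3]
```

Request:
jog_arm(moves=[{"fingers":1,"slide":[0,0,-30],"angular":[0,0,0]},{"fingers":1,"slide":[-10,3,-60],"angular":[0,0,0]},{"fingers":1,"slide":[-50,16,-60],"angular":[0,0,0]},{"fingers":1,"slide":[-90,29,-60],"angular":[0,0,0]},{"fingers":1,"slide":[-130,41,-60],"angular":[0,0,0]},{"fingers":1,"slide":[-170,54,-60],"angular":[0,0,0]},{"fingers":1,"slide":[-200,64,-60],"angular":[0,0,0]},{"fingers":1,"slide":[-200,64,-55],"angular":[0,0,0]},{"fingers":1,"slide":[-200,64,-55],"angular":[0,0,0]},{"fingers":1,"slide":[-200,64,-55],"angular":[0,0,0]}])

```text
clock: 22.55
tcp_pos: [0.5786, 0.098, 0.1814]
orientation: [-0.001, 0.619, 0.786, -0.001]
wrist_force: [-0.6, 0.1, -1.0]
finger_gap: 0.0
grip_force: 0.0
```

```bash
python3 - <<'E'
from h import *
go(push("D"),.1268,13.8)
E
```

```text
tcp [0.5786 0.098  0.1814] slide [ 0.1  1.5 54.5] turn z -0.2 yaw 13.6 j6 1.37 t 22.55 F [-0.6  0.1 -1. ]
```

Request:
jog_arm(moves=[{"fingers":1,"slide":[0,1.5,15],"angular":[0,0,0]},{"fingers":1,"slide":[0,1.5,25],"angular":[0,0,0]},{"fingers":1,"slide":[0,1.5,33],"angular":[0,0,0]},{"fingers":1,"slide":[0,1.5,40],"angular":[0,0,0]},{"fingers":1,"slide":[0,1.5,46],"angular":[0,0,0]},{"fingers":1,"slide":[0,1.5,50],"angular":[0,0,0]},{"fingers":1,"slide":[0,1.5,53],"angular":[0,0,0]},{"fingers":1,"slide":[0,1.5,54],"angular":[0,0,0]},{"fingers":1,"slide":[0,1.5,55],"angular":[0,0,0]}])

```text
clock: 23.3
tcp_pos: [0.5815, 0.0986, 0.1277]
orientation: [0.0, 0.619, 0.786, 0.001]
wrist_force: [0.8, 1.0, 4.7]
finger_gap: -0.0002
grip_force: 2.0
```

```bash
python3 - <<'E'
from h import *
go(push("A"),.182,103.8)
E
```

```text
tcp [0.5815 0.0986 0.1277] slide [132.5  66.  -54.2] turn z 89.8 yaw 13.6 j6 1.37 t 23.3 F [0.8 1.  4.7]
```

Request:
jog_arm(moves=[{"fingers":1,"slide":[0,0,-30],"angular":[0,0,0]},{"fingers":1,"slide":[0,0,-60],"angular":[0,0,-7]},{"fingers":1,"slide":[30,15,-60],"angular":[0,0,-14]},{"fingers":1,"slide":[60,30,-60],"angular":[0,0,-21]},{"fingers":1,"slide":[90,45,-60],"angular":[0,0,-28]},{"fingers":1,"slide":[120,60,-60],"angular":[0,0,-35]},{"fingers":1,"slide":[132,66,-50],"angular":[0,0,-42]},{"fingers":1,"slide":[132,66,-45],"angular":[0,0,-49]},{"fingers":1,"slide":[132,66,-45],"angular":[0,0,-56]},{"fingers":1,"slide":[132,66,-45],"angular":[0,0,-63]}])

```text
clock: 24.13
tcp_pos: [0.613, 0.2425, 0.1704]
orientation: [-0.002, 0.113, 0.994, -0.001]
wrist_force: [-0.2, -0.4, 0.3]
finger_gap: 0.0002
grip_force: 0.0
```

Request:
jog_arm(moves=[{"fingers":1,"slide":[0,0,0],"angular":[0,0,-7]},{"fingers":1,"slide":[0,0,0],"angular":[0,0,-14]},{"fingers":1,"slide":[0,0,0],"angular":[0,0,-21]},{"fingers":1,"slide":[0,0,0],"angular":[0,0,-27]},{"fingers":1,"slide":[0,0,0],"angular":[0,0,-27]},{"fingers":1,"slide":[0,0,0],"angular":[0,0,-27]}])

```text
clock: 24.63
tcp_pos: [0.6137, 0.242, 0.1716]
orientation: [-0.001, -0.117, 0.993, -0.0]
wrist_force: [0.3, 1.0, -0.4]
finger_gap: 0.0004
grip_force: 0.0
```

```bash
python3 - <<'E'
from h import *
go(push("A"),.1055,103.8)
E
```

```text
tcp [0.6137 0.242  0.1716] slide [-1.1  0.8 66.1] turn z -0.4 yaw 103.4 j6 0.02 t 24.6333 F [ 0.3  1.  -0.4]
```

Request:
jog_arm(moves=[{"fingers":1,"slide":[-1,1,25],"angular":[0,0,0]},{"fingers":1,"slide":[-1,1,40],"angular":[0,0,0]},{"fingers":1,"slide":[-1,1,48],"angular":[0,0,0]},{"fingers":1,"slide":[-1,1,54],"angular":[0,0,0]},{"fingers":1,"slide":[-1,1,59],"angular":[0,0,0]},{"fingers":1,"slide":[-1,1,63],"angular":[0,0,0]},{"fingers":1,"slide":[-1,1,65],"angular":[0,0,0]},{"fingers":1,"slide":[-1,1,66],"angular":[0,0,0]},{"fingers":1,"slide":[-1,1,67],"angular":[0,0,0]},{"fingers":1,"slide":[-1,1,68],"angular":[0,0,0]}])

```text
clock: 25.47
tcp_pos: [0.6147, 0.2458, 0.1068]
orientation: [0.001, -0.118, 0.993, 0.002]
wrist_force: [-5.7, 6.2, 10.9]
finger_gap: -0.0005
grip_force: 5.4
```

Request:
jog_arm(moves=[{"fingers":1,"slide":[0,0,1],"angular":[0,0,0]},{"fingers":1,"slide":[0,0,2],"angular":[0,0,0]},{"fingers":1,"slide":[0,0,2],"angular":[0,0,0]},{"fingers":1,"slide":[0,0,2],"angular":[0,0,0]}])

```text
clock: 25.8
tcp_pos: [0.6147, 0.2459, 0.1053]
orientation: [0.001, -0.118, 0.993, 0.002]
wrist_force: [-6.0, 6.0, 12.1]
finger_gap: 0.0001
grip_force: 6.2
```

```bash
python3 - <<'E'
from h import *
go(push("A"),.1055,103.8)
go(push("C"),.17,103.8)
E
```

```text
tcp [0.6147 0.2459 0.1053] slide [ 0.9 -2.9 -0.2] turn z -0.2 yaw 103.6 j6 0.02 t 25.8 F [-6.   6.  12.1]
tcp [0.6147 0.2459 0.1053] slide [200.5 -67.4 -65.6] turn z -0.2 yaw 103.6 j6 0.02 t 25.8 F [-6.   6.  12.1]
```

Request:
jog_arm(moves=[{"fingers":1,"slide":[0,0,2],"angular":[0,0,0]},{"fingers":1,"slide":[0,0,3],"angular":[0,0,0]},{"fingers":1,"slide":[0,0,3],"angular":[0,0,0]},{"fingers":1,"slide":[0,0,3],"angular":[0,0,0]}])

```text
clock: 26.13
tcp_pos: [0.6148, 0.246, 0.1049]
orientation: [0.002, -0.118, 0.993, 0.003]
wrist_force: [-11.5, 4.4, 25.4]
finger_gap: 0.0001
grip_force: 12.3
```

A is home: force jumped to 25 N without further travel. Now C.

Request:
jog_arm(moves=[{"fingers":1,"slide":[0,0,-30],"angular":[0,0,0]},{"fingers":1,"slide":[0,0,-70],"angular":[0,0,0]},{"fingers":1,"slide":[40,-13,-75],"angular":[0,0,0]},{"fingers":1,"slide":[80,-26,-75],"angular":[0,0,0]},{"fingers":1,"slide":[120,-39,-75],"angular":[0,0,0]},{"fingers":1,"slide":[160,-52,-75],"angular":[0,0,0]},{"fingers":1,"slide":[201,-65,-70],"angular":[0,0,0]},{"fingers":1,"slide":[201,-65,-70],"angular":[0,0,0]},{"fingers":1,"slide":[201,-65,-70],"angular":[0,0,0]},{"fingers":1,"slide":[201,-65,-70],"angular":[0,0,0]}])

```text
clock: 26.97
tcp_pos: [0.4356, 0.133, 0.1701]
orientation: [0.001, -0.117, 0.993, 0.0]
wrist_force: [-0.1, 0.6, -0.9]
finger_gap: 0.0001
grip_force: 0.0
```

```bash
python3 - <<'E'
from h import *
go(push("C"),.1055,103.8)
E
```

```text
tcp [0.4356 0.133  0.1701] slide [ 0.2  0.1 64.6] turn z -0.3 yaw 103.5 j6 -0.12 t 26.9667 F [-0.1  0.6 -0.9]
```

Request:
jog_arm(moves=[{"fingers":1,"slide":[0,0,25],"angular":[0,0,0]},{"fingers":1,"slide":[0,0,40],"angular":[0,0,0]},{"fingers":1,"slide":[0,0,48],"angular":[0,0,0]},{"fingers":1,"slide":[0,0,54],"angular":[0,0,0]},{"fingers":1,"slide":[0,0,59],"angular":[0,0,0]},{"fingers":1,"slide":[0,0,63],"angular":[0,0,0]},{"fingers":1,"slide":[0,0,66],"angular":[0,0,0]},{"fingers":1,"slide":[0,0,69],"angular":[0,0,0]},{"fingers":1,"slide":[0,0,71],"angular":[0,0,0]},{"fingers":1,"slide":[0,0,71],"angular":[0,0,0]}])

```text
clock: 27.8
tcp_pos: [0.4384, 0.132, 0.1042]
orientation: [0.003, -0.118, 0.993, -0.002]
wrist_force: [-12.6, -9.3, 46.4]
finger_gap: 0.0002
grip_force: 22.9
```

```bash
python3 - <<'E'
from h import *
read_camera("side")
go(push("B"),.17,193.8)
E
```

```text
tcp [0.4385 0.132  0.1042] slide [-65.1 133.7 -66.2] turn z 89.7 yaw 103.5 j6 -0.12 t 27.85 F [-13.2  -8.3  47.2]
```

Request:
jog_arm(moves=[{"fingers":1,"slide":[0,0,-30],"angular":[0,0,0]},{"fingers":1,"slide":[0,0,-70],"angular":[0,0,7]},{"fingers":1,"slide":[-18,35,-75],"angular":[0,0,14]},{"fingers":1,"slide":[-35,70,-75],"angular":[0,0,21]},{"fingers":1,"slide":[-52,105,-75],"angular":[0,0,28]},{"fingers":1,"slide":[-67,132,-75],"angular":[0,0,35]},{"fingers":1,"slide":[-67,132,-71],"angular":[0,0,42]},{"fingers":1,"slide":[-67,132,-71],"angular":[0,0,49]},{"fingers":1,"slide":[-67,132,-71],"angular":[0,0,56]},{"fingers":1,"slide":[-67,132,-71],"angular":[0,0,63]}])

```text
clock: 28.68
tcp_pos: [0.4703, 0.2786, 0.1692]
orientation: [0.0, 0.415, 0.91, 0.0]
wrist_force: [0.4, -0.0, 1.0]
finger_gap: 0.0
grip_force: 0.0
```

Request:
jog_arm(moves=[{"fingers":1,"slide":[0,0,0],"angular":[0,0,7]},{"fingers":1,"slide":[0,0,0],"angular":[0,0,14]},{"fingers":1,"slide":[0,0,0],"angular":[0,0,21]},{"fingers":1,"slide":[0,0,0],"angular":[0,0,27]},{"fingers":1,"slide":[0,0,0],"angular":[0,0,27]},{"fingers":1,"slide":[0,0,0],"angular":[0,0,27]}])

```text
clock: 29.18
tcp_pos: [0.47, 0.2778, 0.1694]
orientation: [0.0, 0.613, 0.79, 0.0]
wrist_force: [0.5, -0.8, -0.5]
finger_gap: -0.0001
grip_force: 0.0
```

```bash
python3 - <<'E'
from h import *
go(push("B"),.1055,193.8)
E
```

```text
tcp [0.47   0.2778 0.1694] slide [-0.3 -0.1 63.9] turn z 0.7 yaw 14.5 j6 1.71 t 29.1833 F [ 0.5 -0.8 -0.5]
```

Request:
jog_arm(moves=[{"fingers":1,"slide":[0,0,25],"angular":[0,0,0.7]},{"fingers":1,"slide":[0,0,40],"angular":[0,0,0.7]},{"fingers":1,"slide":[0,0,48],"angular":[0,0,0.7]},{"fingers":1,"slide":[0,0,54],"angular":[0,0,0.7]},{"fingers":1,"slide":[0,0,59],"angular":[0,0,0.7]},{"fingers":1,"slide":[0,0,63],"angular":[0,0,0.7]},{"fingers":1,"slide":[0,0,66],"angular":[0,0,0.7]},{"fingers":1,"slide":[0,0,68],"angular":[0,0,0.7]},{"fingers":1,"slide":[0,0,69],"angular":[0,0,0.7]},{"fingers":1,"slide":[0,0,69],"angular":[0,0,0.7]}])

```text
clock: 30.02
tcp_pos: [0.4688, 0.2774, 0.1044]
orientation: [0.0, 0.617, 0.787, 0.001]
wrist_force: [-11.1, -5.0, 28.3]
finger_gap: -0.0002
grip_force: 14.2
```

```bash
python3 - <<'E'
from h import *
read_camera("side")
go(push("D"),.17,13.8)
E
```

```text
tcp [0.4687 0.2774 0.1044] slide [-200.1   65.7  -65.6] turn z -0.1 yaw 13.7 j6 1.72 t 30.0667 F [-11.1  -4.1  28.6]
```

B is home. Now D.

Request:
jog_arm(moves=[{"fingers":1,"slide":[0,0,-30],"angular":[0,0,0]},{"fingers":1,"slide":[0,0,-70],"angular":[0,0,0]},{"fingers":1,"slide":[-40,13,-75],"angular":[0,0,0]},{"fingers":1,"slide":[-80,26,-75],"angular":[0,0,0]},{"fingers":1,"slide":[-120,39,-75],"angular":[0,0,0]},{"fingers":1,"slide":[-160,52,-75],"angular":[0,0,0]},{"fingers":1,"slide":[-200,65,-69],"angular":[0,0,0]},{"fingers":1,"slide":[-200,65,-69],"angular":[0,0,0]},{"fingers":1,"slide":[-200,65,-69],"angular":[0,0,0]},{"fingers":1,"slide":[-200,65,-69],"angular":[0,0,0]}])

```text
clock: 30.9
tcp_pos: [0.5791, 0.0978, 0.1691]
orientation: [-0.0, 0.618, 0.786, -0.0]
wrist_force: [-0.6, 0.2, -0.6]
finger_gap: 0.0004
grip_force: 0.0
```

```bash
python3 - <<'E'
from h import *
go(push("D"),.1055,13.8)
E
```

```text
tcp [0.5791 0.0978 0.1691] slide [ 0.5  1.  63.6] turn z -0.2 yaw 13.6 j6 1.36 t 30.9 F [-0.6  0.2 -0.6]
```

Request:
jog_arm(moves=[{"fingers":1,"slide":[0,1,25],"angular":[0,0,0]},{"fingers":1,"slide":[0,1,40],"angular":[0,0,0]},{"fingers":1,"slide":[0,1,48],"angular":[0,0,0]},{"fingers":1,"slide":[0,1,54],"angular":[0,0,0]},{"fingers":1,"slide":[0,1,59],"angular":[0,0,0]},{"fingers":1,"slide":[0,1,63],"angular":[0,0,0]},{"fingers":1,"slide":[0,1,66],"angular":[0,0,0]},{"fingers":1,"slide":[0,1,68],"angular":[0,0,0]},{"fingers":1,"slide":[0,1,69],"angular":[0,0,0]},{"fingers":1,"slide":[0,1,69],"angular":[0,0,0]}])

```text
clock: 31.73
tcp_pos: [0.5828, 0.1004, 0.1051]
orientation: [0.003, 0.617, 0.787, 0.003]
wrist_force: [-1.9, 0.6, 17.2]
finger_gap: -0.0004
grip_force: 8.7
```

Request:
jog_arm(moves=[{"fingers":1,"slide":[0,0,1],"angular":[0,0,0]},{"fingers":1,"slide":[0,0,1],"angular":[0,0,0]}])

```text
clock: 31.9
tcp_pos: [0.5829, 0.1004, 0.105]
orientation: [0.003, 0.617, 0.787, 0.004]
wrist_force: [-2.9, 2.1, 22.4]
finger_gap: -0.0002
grip_force: 11.2
```

D is home too. I retreat upward and check numerically.

Request:
jog_arm(moves=[{"fingers":1,"slide":[0,0,-30],"angular":[0,0,0]},{"fingers":1,"slide":[0,0,-70],"angular":[0,0,0]},{"fingers":1,"slide":[0,0,-110],"angular":[0,0,0]},{"fingers":1,"slide":[40,0,-150],"angular":[0,0,0]},{"fingers":1,"slide":[70,-30,-190],"angular":[0,0,0]},{"fingers":1,"slide":[70,-60,-220],"angular":[0,0,0]},{"fingers":1,"slide":[70,-60,-220],"angular":[0,0,0]},{"fingers":1,"slide":[70,-60,-220],"angular":[0,0,0]},{"fingers":1,"slide":[70,-60,-220],"angular":[0,0,0]}])

```text
clock: 32.65
tcp_pos: [0.5048, 0.1537, 0.3216]
orientation: [0.002, 0.617, 0.787, 0.002]
wrist_force: [0.1, 0.0, -0.3]
finger_gap: -0.0004
grip_force: 0.0
```

```bash
python3 - <<'E'
from h import *
s=get_state(); print(s["clock"],s["tcp_pos"].round(3),s["wrist_force"].round(1))
for c in ["wrist","side","scene"]:
    p=shot(c); print(c)
    for k,a in zip("ABCD",(25,115,205,295)):
        a=np.radians(HH+a); e=np.array([np.cos(a),np.sin(a)]); t=np.array([-e[1],e[0]]); o=[]
        for v in (0,.42,.85):
            row=[]
            for d in (.05,.06,.07):
                X=cc+.1*e+d*np.cos(.85-v)*t; u=proj(p,[*X,.092+d*np.sin(.85-v)]).round().astype(int)
                row.append(int(p["color"][u[1],u[0]].mean()) if 0<=u[0]<512 and 0<=u[1]<384 else None)
            o.append(row)
        print(k,"loose/half/home",o)
    for n in ("lid_mid","filter_fork","lid_lug","jar","beaker","cup"):
        print(n,[(round(r["p"],2),onz(p,r["point"],dict(Z,lid_mid=.076,lid_lug=.091)[n]).round(3)[:2].tolist()) for r in tip_of(n,p)[:2]])
E
```

```text
32.65 [0.505 0.154 0.322] [ 0.1  0.  -0.3]
wrist
A loose/half/home [[25, 24, 28], [24, 26, 27], [154, 158, 161]]
B loose/half/home [[95, 81, 26], [157, 157, 156], [162, 157, 151]]
C loose/half/home [[83, 33, 21], [97, 94, 92], [94, 92, 91]]
D loose/half/home [[29, 30, 27], [20, 27, 31], [168, 169, 161]]
lid_mid [(0.81, [0.323, -0.112]), (0.58, [0.527, 0.19])]
filter_fork [(0.68, [0.432, 0.209])]
lid_lug [(0.89, [0.272, -0.174]), (0.68, [0.434, 0.206])]
jar []
beaker []
cup []
side
A loose/half/home [[34, 34, 34], [33, 34, 34], [128, 131, 129]]
B loose/half/home [[146, 157, 158], [91, 92, 79], [133, 131, 134]]
C loose/half/home [[16, 16, 16], [38, 33, 15], [80, 83, 78]]
D loose/half/home [[36, 35, 35], [34, 36, 37], [145, 146, 143]]
lid_mid [(0.87, [0.271, -0.121]), (0.78, [0.448, -0.322])]
filter_fork []
lid_lug [(0.85, [0.433, 0.211]), (0.77, [0.438, -0.403])]
jar [(0.56, [0.374, 0.456])]
beaker [(0.7, [0.685, -0.18])]
cup [(0.87, [0.687, -0.294])]
scene
A loose/half/home [[214, 212, 213], [159, 155, 161], [129, 128, 131]]
B loose/half/home [[47, 44, 44], [107, 62, 44], [126, 127, 124]]
C loose/half/home [[35, 34, 35], [37, 37, 35], [91, 90, 90]]
D loose/half/home [[45, 46, 44], [37, 36, 37], [141, 144, 145]]
lid_mid [(0.77, [0.708, -0.447]), (0.7, [0.514, 0.174])]
filter_fork [(0.89, [0.426, 0.215])]
lid_lug [(0.9, [0.632, -0.466]), (0.73, [0.322, -0.167])]
jar [(0.61, [0.377, 0.452])]
beaker [(0.77, [0.663, -0.185])]
cup [(0.8, [0.665, -0.284])]
```

All four levers show level in every view. The lid is centred with its lug in the fork, and the bystanders haven't moved. I'm handing in.

```bash
python3 -c "
from workcell import *
print(hand_in())"
```

```text
the job is handed in; nothing more can be done
None
```

I handed in the job at about 33 s: the lid sits on the filter housing with its lug in the fork, and all four clamps were pressed half-way, then fully home in star order A–C–B–D; the last camera checks showed every lever level and the beaker, cup and jar in place, but no verdict came back.

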